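# Restock the cartridge loader for this run

## Robot

A 6-joint arm with a two-finger parallel gripper is mounted at the origin on a cart in front of the work surface, level with it; the furniture and walls round the work are solid. World frame = base frame: x ahead of the robot, y to its left, z up, the work surface at z = 0. Lengths are in mm, angles in rad, forces in N, time in s.
With the tool pointing down it reaches from about 400 to 925 mm from the base axis. Payload 12.5 kg.
Tool frame: the origin (TCP) lies at the very end of the fingers, on their centre line; the grasp point (between the pads) lies env.grip_point_offset behind it (env.grip_point_offset is the distance from the TCP to the grasp point, in mm); y points along the fingers, z is the direction in which the jaws open and shut, and the axes are right-handed (so a half turn about y gives the same grasp; the last joint's range is limited). The gripper opens to 95 mm and grips with 3 to 60 N. Pads are 20 mm wide; open, the fingers measure 119 mm over their backs; the gripper's body (75 mm by 180 mm) begins 59 mm behind the grasp point.
Start: joints at [-1.405, 0.491, 1.559, -0, 1.092, -0.106], TCP at [167.814, -602.068, 214.661] pointing down, gripper open.
Joint ranges: [-3.1, 3.1], [-0.84, 2.19], [0.05, 2.79], [-1.13, 4.28], [0.06, 2.93], [-2.69, 2.69]. Speed limits (rad/s): [2.22, 2.22, 2.79, 3.14, 3.14, 3.14].

## Interface

Orientations are given as [roll, pitch, yaw] about the fixed x, y, z axes, in that order (R = Rz(yaw) Ry(pitch) Rx(roll)).
In Python, from cell import readout, read_camera, env, nets gives the robot as it stands.
- The arm moves only by the tool apply_moves, never from a script. Its argument "increments" is a list of rows, each a list of 3 entries, a list of its own where there are three numbers: the shift along the tool's x, y, z in cm, then the turn, a rotation vector about the tool's x, y, z in degrees, then the finger opening in cm, from 0 to 9.51. A call has exactly 5 rows; each row shifts and turns the pose as measured when the row begins, along the tool's axes as they then stand; what a row does not reach is not made up. A row lasts 1/8 s, in which the tool goes at most 62.5 mm and 10.7 degrees, less where a joint would pass 70% of its speed; a pose out of reach is approached as far as the arm can. A call with a gripper value outside its range is refused whole. The fingers move at their own pace and stop on an object; the grip force is fixed at half the most. Time passes only in rows, so rows that do not move let the fingers close, or fill a call up. It gives the time, the measured TCP pose, the force and the opening at its end, in the units of the state.
- readout.state(): the state, without advancing time (a new reading comes with each control period).
- read_camera(name): name is "scene" or "top" or "wrist"; returns a dict with "img" (480x640x3 uint8, red, green, blue), "vfov" (degrees; the focal length in pixels is half the picture's height over the tangent of half this angle, whatever the lens; pixels are square), "cx", "cy" (the principal point, pixels), "rvec" (rotation vector, rad) and "tvec" (3), from world to camera coordinates, as OpenCV has them; the wrist camera has in their place "mount" (4x4, takes a point from camera to tool coordinates, whose origin is the TCP and whose axes are the tool frame's). Camera axes: x right, y down, z forward; pixel columns grow to the right and rows downward; lengths in mm; the calibration is good to about 2 mm. A picture is of the moment at which its call begins: read the wrist's pose just before it. There is no depth.
- env.job_done(): hands the job in, once; it reports no verdict.
Trained networks look in a picture, given as the dict that the camera call returned (one of the last four; its "shot" number tells which), for a name from the list of things; names that differ only in an ending like _2 or _b are one class to them, and where a whole thing is asked for, a point or a joint stands for the part that bears it (a point fixed in the world has none). Each returns a list of dicts, best first, with "confidence" (0 to 1); they miss things now and then, are a little off and sometimes report something else, mostly with a low value. They report only what shows in the picture. A call takes as long as a camera call. They do not tell look-alikes from the thing itself.
- nets.look_for(picture, thing): "point" ([x, y, z] in mm, in the coordinates of the camera as it stood for that picture, good to about 4 mm: the middle of the surface that is visible of it).
- nets.mark_of(picture, thing): "point" ([x, y, z] in mm, in the coordinates of the camera as it stood for that picture, good to about 4 mm: a listed point, or the origin of a listed thing).
The state is a dict: "t": time; "joints": joint angles; "qvel": joint speeds; "tau": joint torques, N m; "eef_pos": TCP position; "tcp_rot": TCP orientation; "ft_force": force on the tool from outside, world axes, zero at the start; "moment": the same for the moment, N m; "opening": opening from 0.0 (shut) to 1.0 (fully open).
Only numpy, scipy, OpenCV 4.12 (cv2) and the standard library are available. Lean on these libraries where they do the work, as an engineer would, in place of code of your own. Each camera call takes 0.05 s, during which the arm holds its last target. There are 200 camera calls.

## Task

Restock the analyser's cartridge loader for this run: the disc in the black-framed seat of the run board shows the colour wanted. Slide the loader's gate open, press every cartridge of that colour, and no other, flat down past the sprung lips into the magazine until the lips snap over it, put all the cartridges of the other colour in the white tray, and slide the gate fully shut at the end. Leave the other things on the bench where they are.

Things in the scene. Friction and masses are not known exactly. Their poses are not given: they have to be found in the camera images.
- loader: cartridge loader, fixed to the bench: white housing with an upright spring magazine at its far end, on a dark base plate 150x72x8 mm. Origin on the bench under the magazine's axis; z up. Housing, 97 mm high, at x = -103 to -44 mm, y -25 to 25 mm. Magazine end walls at x = +-27.5 mm, 72 mm high (behind the far lip a backing at x = 38 to 42 mm, 98 mm high)
- magazine_mouth (a point): on the magazine's vertical axis, 74 mm above the bench, at the underside of the two retaining lips; axes as the loader's. A cartridge goes in flat, its long side along x, either way round, 1.5 mm of play each side. A loaded top cartridge rests with its centre 6 mm below this point, those under it 12 mm lower each
- follower (a joint): spring plate in the magazine, m pressed down: 0 = empty, just under the lips, to 0.048 (room for four cartridges); pushes up with 3 to 5 N. Round it stand four corner posts, x 17 to 28 mm either way, y faces at +-15.5 mm, flared at 91 to 100 mm height. Between the posts both y sides are open, 34 mm wide, down to the base plate, so fingers holding a cartridge's long sides can go down and open there
- lip_far (a joint): sprung steel retaining lip at the magazine's +x end: 0 closed (stands 4.5 mm over the end of a cartridge), to 0.008 m pushed outward. Underside 74 mm above the bench, sloping top from 77 to 92 mm. A cartridge pressed straight down drives both lips apart, 5 to 20 N in all; they snap back once its top is below 74 mm
- lip_near (a joint): the same lip at the magazine's -x end
- gate (a joint): grey sliding dust gate over the magazine's mouth (66x46x4 mm plate, its underside 103 mm above the bench): 0 shut (over the mouth), 0.068 m fully open, slid along the loader's -x (over the housing). Needs about 2 N, stays where it is left
- return_tray: shallow white open tray 140x116 mm, 17 mm high, walls 4 mm, floor 4 mm thick, fixed to the bench; origin under its centre, x along its 140 mm side. Round the work (world, m): an upright glass screen stands at y = 0.31 from x = 0.37 to 0.95, 1.4 high; centrifuge at x 0.53 to 0.73, y -0.16 to 0.02, 0.16 high; sharps tub from x = 0.71, y 0.12 to 0.30, 0.21 high; microscope at x 0.5 to 0.75, y -0.5 to -0.28
- run_board: grey board 116x52 mm, 6 mm thick, fixed: origin under its centre, x along its length. The seat at its -x end (nearer the robot, centre at x = -29 mm) has a raised black square frame, 14 mm high, and means 'this run'; the plain seat at x = +29 mm means 'waiting'
- disc_blue: blue disc, 38 mm across, 8 mm thick, fixed in one of the two seats of the run board; origin centre of its underside
- disc_orange: orange disc, otherwise like the blue one, fixed in the other seat
- tape_roll: bystander: roll of tape lying flat, 49 mm across, 19 mm high; origin centre of underside
- specimen_pot: bystander: specimen pot with yellow cap, 51 mm across, 62 mm high; origin centre of underside
- bench_timer: bystander: white upright timer 24x66x66 mm; origin centre of underside
- bottle_rinse: bystander: small white bottle, 39 mm across, 128 mm high; origin centre of underside
- gate_grip (a point): on the gate's black grip, a fin 26 mm long (along the loader's x), 12 mm wide (along y) and 22 mm high on top of the plate, its centre 18 mm to -x of the plate's centre; this point is in the middle of the fin, 121 mm above the bench and 8 mm below the fin's top; axes as the loader's
- blue_1: blue test cartridge, 52x28x12 mm (x, y, z), about 20 g, the same both ways up and either way round; origin at its very centre. May be absent
- blue_2: blue test cartridge, 52x28x12 mm (x, y, z), about 20 g, the same both ways up and either way round; origin at its very centre. May be absent
- blue_3: blue test cartridge, 52x28x12 mm (x, y, z), about 20 g, the same both ways up and either way round; origin at its very centre. May be absent
- orange_1: orange test cartridge, 52x28x12 mm (x, y, z), about 20 g, the same both ways up and either way round; origin at its very centre. May be absent
- orange_2: orange test cartridge, 52x28x12 mm (x, y, z), about 20 g, the same both ways up and either way round; origin at its very centre. May be absent
- orange_3: orange test cartridge, 52x28x12 mm (x, y, z), about 20 g, the same both ways up and either way round; origin at its very centre. May be absent
Not all that is in view belongs to the job. What is shaped like the orange_2 but green or turquoise is not meant. Leave any yellow look-alike of the blue_2 alone.

How it is judged:
By the outcome, as a careful person would: the job done as asked, in the order asked, and still so for the second after the job is handed in, with the robot touching nothing.
Of blue_1, blue_2, blue_3, orange_1, orange_2, orange_3 only 4 to 6 are there at a start; the rules pass over those that are not, and their reading is None.
At some moment in a run one of blue_1, blue_2, blue_3, orange_1, orange_2, orange_3 may be knocked a few centimetres aside while the robot is not near it.
Once in a run the grip may slacken for a moment while it holds something.
It also fails if it takes over 210 s, if anything falls off the work surface, if the arm or the gripper's body presses on something with over 40 N, if the wrist force passes 120 N, or if a joint passes its speed limit or range.

## Working session

There is one attempt and no reset: what is moved stays moved. The work goes in short steps, Python scripts to look and compute and a tool call to move; the robot and the scene stay as the last step left them, time stands still between calls to the robot, and variables do not carry over. Pictures are saved under pics/ and viewed, about 12 in all and at most 16, crops included, and the job is handed in when it is done.

Besides the shell and the picture viewer there is one more tool, called after ">>>" by a JSON object that holds its "method" and its "body". apply_moves: Moves the arm, as the interface text tells. Its arguments: {"type":"object","properties":{"increments":{"type":"array"}},"required":["increments"]}

```bash
ls; mkdir -p pics; cat > h.py <<'E'
import numpy as np, cv2
from scipy.spatial.transform import Rotation as R
from cell import readout, read_camera, env, nets
def wp(c):
    "world<-camera 4x4"
    T=np.eye(4)
    if 'mount' in c:
        s=c['st']; T[:3,:3]=R.from_euler('xyz',s['tcp_rot']).as_matrix(); T[:3,3]=s['eef_pos']; return T@np.array(c['mount'])
    T[:3,:3]=cv2.Rodrigues(np.array(c['rvec'],float))[0]; T[:3,3]=np.ravel(c['tvec']); return np.linalg.inv(T)
def cam(n,save=None):
    s=readout.state(); c=read_camera(n); c['st']=s
    if save: cv2.imwrite('pics/'+save,c['img'][:,:,::-1])
    return c
def f(c): return 240/np.tan(np.radians(c['vfov'])/2)
def ray(c,u,v,z):
    T=wp(c); d=T[:3,:3]@np.array([(u-c['cx'])/f(c),(v-c['cy'])/f(c),1]); o=T[:3,3]
    return o+d*(z-o[2])/d[2]
def proj(c,p):
    q=np.linalg.inv(wp(c))@np.append(p,1); return q[:2]/q[2]*f(c)+[c['cx'],c['cy']]
def net(c,thing,fn='mark_of'):
    T=wp(c); return [(round(d['confidence'],2),(T@np.append(d['point'],1))[:3].round(0)) for d in getattr(nets,fn)(c,thing)]
E
python3 - <<'E'
from h import *
print(readout.state(), env.grip_point_offset)
for n in ['scene','top']:
    c=cam(n,n+'0.png'); print(n,{k:v for k,v in c.items() if k not in('img','st')}, wp(c)[:3,3])
    for t in ['loader','magazine_mouth','gate_grip','return_tray','run_board','disc_blue','disc_orange','blue_1','orange_1','tape_roll','specimen_pot','bench_timer','bottle_rinse']:
        print(t,net(c,t))
E
```

```text
pics
{'t': 0.0, 'joints': array([-1.40458796e+00,  4.91541738e-01,  1.55949944e+00,  6.41340655e-06,
        1.09170061e+00, -1.05573015e-01]), 'qvel': array([2.88409633e-04, 3.38925944e-04, 2.79712533e-04, 1.45929842e-03,
       1.48141012e-05, 6.64743700e-04]), 'tau': array([ 4.14433953e-04, -6.12646580e+01, -2.58188957e+01,  6.92693051e-02,
        4.81864647e-02, -1.17658265e-04]), 'eef_pos': array([ 167.77475585, -601.78085553,  214.05561214]), 'tcp_rot': array([-1.57193846e+00,  1.26748024e-04, -2.86981430e+00]), 'ft_force': array([-0.6232233 ,  0.37785884, -0.33478158]), 'moment': array([-0.00789286,  0.00857804, -0.00052657]), 'opening': 0.99747814890148} 18.8
scene {'vfov': 53.472390943188195, 'cx': 316.3093821024471, 'cy': 236.42107900765907, 'rvec': array([ 1.95415759, -0.51259437,  0.36366546]), 'tvec': array([-472.55874505,  210.12710061, 1341.5327607 ]), 'shot': 1} [ -180.11696369 -1205.15232472   763.11274892]
loader [(0.39, array([436., 157.,   8.]))]
magazine_mouth []
gate_grip [(0.51, array([ 601., -213.,   -3.]))]
return_tray [(0.62, array([ 428., -349.,   -1.]))]

[... 723 characters left out ...]
 426., -349.,   -2.]))]
run_board [(0.95, array([589., 232.,  -1.])), (0.25, array([641., 126.,  77.]))]
disc_blue [(0.55, array([619., 231.,   6.]))]
disc_orange [(0.55, array([628., 133., 121.])), (0.43, array([562., 234.,   8.]))]
blue_1 [(0.76, array([419., -74.,   5.])), (0.5, array([ 419., -225.,    1.])), (0.5, array([ 817., -265.,    6.]))]
orange_1 [(0.59, array([479.,  77.,   2.])), (0.57, array([430.,  -0.,   6.])), (0.54, array([433., 153.,   4.])), (0.47, array([504., 565.,   0.]))]
tape_roll [(0.56, array([367., -79.,   5.]))]
specimen_pot [(0.81, array([ 363., -157.,    0.]))]
bench_timer [(0.5, array([ 393., -477.,   -1.]))]
bottle_rinse [(0.52, array([ 594., -207.,   -1.]))]
```

```bash
python3 - <<'E'
import cv2
a=cv2.imread('pics/top0.png'); b=cv2.imread('pics/scene0.png')
print(a.shape)
cv2.imwrite('pics/top0b.png',cv2.resize(a,(800,600),interpolation=cv2.INTER_CUBIC))
E
```

```text
(480, 640, 3)
```

View pics/top0b.png

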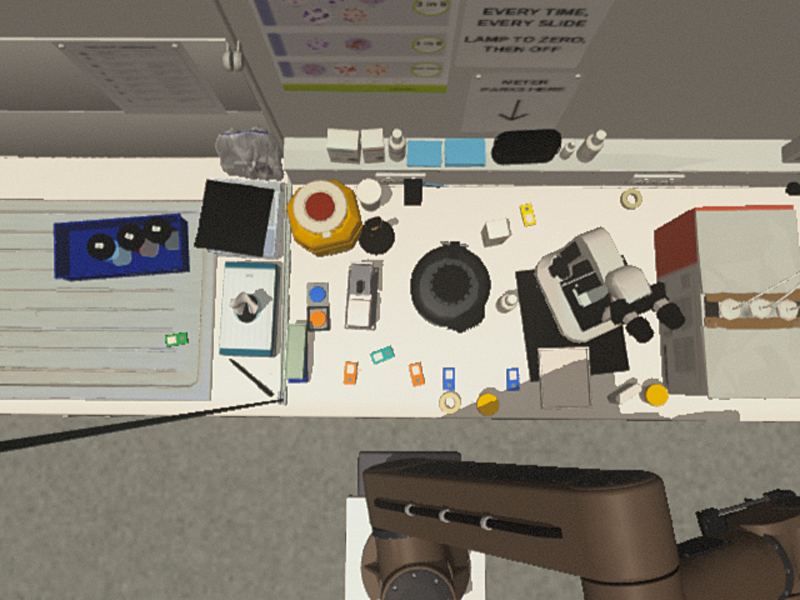

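View pics/scene0.png

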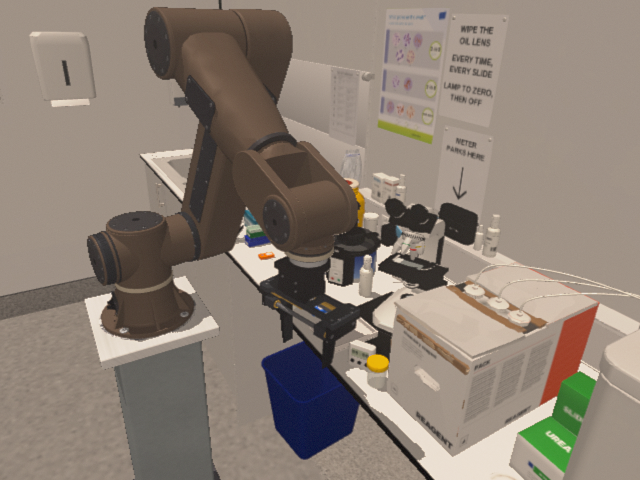

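The framed seat, nearest the robot at px (318,318), holds the **orange** disc, so orange goes in the magazine. I see orange cartridges at (350,373) and (417,373), and blue ones at (448,378) and (513,378). The green, turquoise and yellow look-alikes are to be left alone. Next I'll get close views from the wrist.

```bash
cat >> h.py <<'E'
def plan(pts,step=55,opening=None,deg=10):
    "pts: list of (x,y,z,yaw_deg or None) TCP targets, tool down; prints rows (cm, deg)"
    s=readout.state(); p=s['eef_pos'].copy(); M=R.from_euler('xyz',s['tcp_rot']); rows=[]
    o=opening if opening is not None else round(s['opening']*9.5,1)
    yaw0=s['tcp_rot'][2]
    for t in pts:
        t=list(t); y=yaw0 if t[3] is None else np.radians(t[3]); t=np.array(t[:3],float)
        G=R.from_euler('xyz',[-np.pi/2,0,y]); rv=(M.inv()*G).as_rotvec(degrees=True)
        n=max(1,int(np.ceil(max(np.linalg.norm(t-p)/step,np.linalg.norm(rv)/deg))))
        for i in range(n):
            d=M.inv().apply((t-p)/(n-i)); rr=(M.inv()*G).as_rotvec(degrees=True)/(n-i)
            d=(d/10).round(2); rr=rr.round(1); rows.append([d.tolist(),rr.tolist(),o])
            p=p+M.apply(d*10); M=M*R.from_rotvec(rr,degrees=True)
        yaw0=y
    while len(rows)%5: rows.append([[0,0,0],[0,0,0],o])
    for i in range(0,len(rows),5): print(str(rows[i:i+5]).replace('-0.0,','0,').replace('-0.0]','0]'))
def st():
    s=readout.state(); print('t',round(s['t'],2),s['eef_pos'].round(1),np.degrees(s['tcp_rot']).round(1),'F',s['ft_force'].round(1),'op',round(s['opening']*95,1),'q',s['joints'].round(2))
E
python3 - <<'E'
from h import *
print(np.array(cam('wrist')['mount']).round(3))
plan([(430,-150,320,-180)])
E
```

```text
[[-0.00000e+00  9.62000e-01  2.74000e-01 -7.71280e+01]
 [ 1.00000e-03 -2.74000e-01  9.62000e-01 -1.69812e+02]
 [ 1.00000e+00  1.00000e-03 -1.00000e-03 -3.15000e-01]
 [ 0.00000e+00  0.00000e+00  0.00000e+00  1.00000e+00]]
[[[-3.74, -1.05, -3.65], [0, 1.6, 0.0], 9.5], [[-3.64, -1.05, -3.75], [0, 1.6, 0.0], 9.5], [[-3.53, -1.05, -3.85], [0, 1.5, 0.0], 9.5], [[-3.43, -1.06, -3.95], [0, 1.6, 0.0], 9.5], [[-3.32, -1.05, -4.04], [0, 1.5, 0.0], 9.5]]
[[[-3.21, -1.06, -4.12], [0, 1.6, 0.0], 9.5], [[-3.09, -1.05, -4.21], [0, 1.5, 0.0], 9.5], [[-2.98, -1.06, -4.29], [0, 1.6, 0.0], 9.5], [[-2.86, -1.05, -4.38], [0, 1.5, 0.0], 9.5], [[-2.74, -1.06, -4.45], [0, 1.6, 0.0], 9.5]]
```

>>> {"method": "apply_moves", "body": {"increments": [[[-3.7, -1, -3.7], [0, 1.6, 0], 9.5], [[-3.6, -1, -3.7], [0, 1.6, 0], 9.5], [[-3.5, -1, -3.9], [0, 1.6, 0], 9.5], [[-3.4, -1, -4], [0, 1.6, 0], 9.5], [[-3.3, -1, -4], [0, 1.6, 0], 9.5]]}}

```text
t: 2.08
eef_pos: [299.6, -372.0, 264.7]
tcp_rot: [-1.571, 0.0, -3.019]
ft_force: [0.6, -0.3, 0.3]
opening: 0.999
```

>>> {"method": "apply_moves", "body": {"increments": [[[-3.2, -1, -4.1], [0, 1.6, 0], 9.5], [[-3.1, -1, -4.2], [0, 1.6, 0], 9.5], [[-3, -1, -4.3], [0, 1.6, 0], 9.5], [[-2.9, -1, -4.4], [0, 1.6, 0], 9.5], [[-2.7, -1, -4.4], [0, 1.6, 0], 9.5]]}}

```text
t: 2.7
eef_pos: [437.7, -140.8, 317.8]
tcp_rot: [-1.57, 0.003, 3.119]
ft_force: [0.4, -0.3, 0.0]
opening: 1.002
```

```bash
python3 - <<'E'
from h import *
st(); c=cam('wrist','w1.png')
for t in ['blue_1','orange_1','return_tray','tape_roll','specimen_pot','loader']: print(t,net(c,t))
c=cam('top','t1.png')
for t in ['blue_1','orange_1']: print(t,net(c,t))
plan([(520,120,350,-180)])
E
```

```text
t 2.7 [ 437.7 -140.8  317.8] [-89.9   0.2 178.7] F [ 0.4 -0.3  0. ] op 95.2 q [-0.46  0.15  1.79  0.    1.2   1.14]
blue_1 [(0.91, array([427., -74.,   3.])), (0.73, array([ 422., -221.,   -0.])), (0.16, array([ 425., -347.,   -1.]))]
orange_1 [(0.84, array([432.,  -3.,   7.])), (0.83, array([430., 154.,   6.])), (0.6, array([469.,  85.,   5.]))]
return_tray [(0.97, array([ 426., -348.,   -2.]))]
tape_roll [(0.89, array([369., -78.,   2.])), (0.33, array([429.,  -3.,  10.]))]
specimen_pot [(0.84, array([ 365., -165.,    3.])), (0.73, array([371., -77.,   4.]))]
loader [(0.46, array([ 362., -161.,    3.])), (0.45, array([426., -74.,   3.]))]
blue_1 [(0.56, array([420., -75.,   0.])), (0.46, array([ 815., -265.,    9.])), (0.21, array([620., 235.,   6.]))]
orange_1 [(0.51, array([507., 565.,   3.])), (0.47, array([481.,  80.,   4.]))]
[[[-1.29, -0.55, -4.42], [0, -0.2, 0], 9.5], [[-1.3, -0.55, -4.42], [0, -0.2, 0], 9.5], [[-1.32, -0.55, -4.41], [0, -0.2, 0], 9.5], [[-1.33, -0.55, -4.41], [0, -0.2, 0], 9.5], [[-1.35, -0.56, -4.4], [0, -0.3, -0.1], 9.5]]
[[[-1.37, -0.55, -4.39], [0, -0.2, 0], 9.5], [[0, 0, 0], [0, 0, 0], 9.5], [[0, 0, 0], [0, 0, 0], 9.5], [[0, 0, 0], [0, 0, 0], 9.5], [[0, 0, 0], [0, 0, 0], 9.5]]
```

View pics/w1.png

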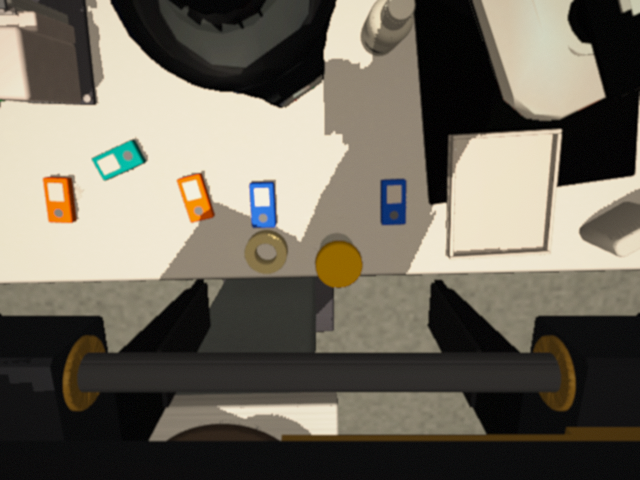

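Two orange (58,198), (195,197) and two blue (262,203), (393,201) cartridges show here, plus a turquoise look-alike (118,158) and an empty tray (503,195). Next is the loader and board.

>>> {"method": "apply_moves", "body": {"increments": [[[-0.3, -0.6, -4.4], [0, 0, 0], 9.5], [[-0.3, -0.6, -4.4], [0, 0, 0], 9.5], [[-0.3, -0.6, -4.4], [0, 0, 0], 9.5], [[-0.3, -0.6, -4.4], [0, 0, 0], 9.5], [[-0.3, -0.6, -4.4], [0, 0, 0], 9.5]]}}

```text
t: 3.82
eef_pos: [457.7, 76.5, 346.9]
tcp_rot: [-1.57, 0.001, 3.106]
ft_force: [-0.1, -0.9, -0.6]
opening: 0.997
```

```bash
cat >> h.py <<'E'
def mask(c,col):
    h=cv2.cvtColor(c['img'],cv2.COLOR_RGB2HSV)
    lo,hi={'o':((5,140,60),(18,255,255)),'b':((104,120,50),(125,255,255))}[col]
    return cv2.inRange(h,lo,hi)
def carts(c,col,z=12,zmid=9):
    "cartridges of a colour: centre (mm), long-axis yaw deg (mod 180), size; contour mapped on plane z"
    m=cv2.morphologyEx(mask(c,col),cv2.MORPH_CLOSE,np.ones((9,9)))
    out=[]
    for k in cv2.findContours(m,cv2.RETR_EXTERNAL,cv2.CHAIN_APPROX_NONE)[0]:
        if cv2.contourArea(k)<150: continue
        P=np.array([ray(c,u,v,z)[:2] for u,v in k[:,0]],np.float32)
        (x,y),(w,h),a=cv2.minAreaRect(P)
        if w<h: w,h,a=h,w,a+90
        if max(w,h)<80: out.append((round(x,1),round(y,1),round(a%180,1),round(w),round(h),k[:,0].mean(0).round().tolist()))
    return out
E
python3 - <<'E'
from h import *
st(); c=cam('wrist','w2.png')
for t in ['loader','magazine_mouth','gate_grip','run_board','disc_orange','disc_blue','lip_far']: print(t,net(c,t))
for k in 'ob': print(k,carts(c,k))
E
```

```text
t 3.83 [457.7  76.5 346.9] [-90.   0. 178.] F [-0.1 -0.9 -0.6] op 94.7 q [ 0.02  0.13  1.73 -0.    1.28  1.63]
loader [(0.3, array([369., -79.,   1.]))]
magazine_mouth [(0.79, array([643., 128.,  74.]))]
gate_grip [(0.55, array([625., 131., 121.]))]
run_board [(0.94, array([591., 236.,  -1.]))]
disc_orange [(0.73, array([561., 237.,   7.]))]
disc_blue [(0.81, array([617., 233.,   5.]))]Traceback (most recent call last):
  File "<stdin>", line 3, in <module>
  File "h.py", line 21, in net
    T=wp(c); return [(round(d['confidence'],2),(T@np.append(d['point'],1))[:3].round(0)) for d in getattr(nets,fn)(c,thing)]
                                                                                                  ~~~~~~~~~~~~~~~~^^^^^^^^^
ValueError: it knows: bench_timer, blue, bottle_rinse, disc_blue, disc_orange, gate_grip, loader, magazine_mouth, orange, return_tray, run_board, specimen_pot, tape_roll
```

View pics/w2.png

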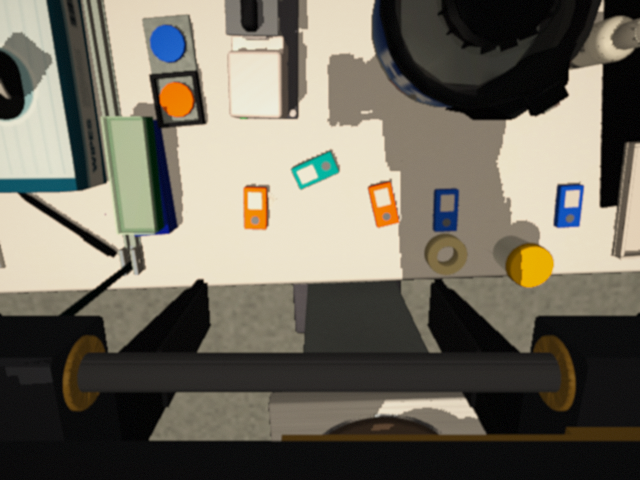

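The orange disc (177,98) sits in the black frame, confirming orange. Now a view from over the loader.

>>> {"method": "apply_moves", "body": {"increments": [[[-2.7, 0.8, -1.2], [0, -0.4, 0], 9.5], [[-2.7, 0.8, -1.2], [0, -0.4, 0], 9.5], [[-2.7, 0.8, -1.2], [0, -0.4, 0], 9.5], [[-2.7, 0.8, -1.2], [0, -0.4, 0], 9.5], [[-2.7, 0.8, -1.2], [0, -0.4, 0], 9.5]]}}

```text
t: 4.8
eef_pos: [597.9, 125.1, 306.1]
tcp_rot: [-1.569, 0.002, 3.131]
ft_force: [-0.5, 0.9, -0.6]
opening: 0.996
```

```bash
python3 - <<'E'
from h import *
st(); c=cam('wrist','w3.png')
for t in ['magazine_mouth','gate_grip','loader']: print(t,net(c,t))
for k in 'ob': print(k,carts(c,k))
E
```

```text
t 4.8 [597.9 125.1 306.1] [-8.990e+01  1.000e-01  1.794e+02] F [-0.5  0.9 -0.6] op 94.6 q [ 0.1   0.4   1.47 -0.    1.28  1.68]
magazine_mouth [(0.72, array([643., 129.,  73.]))]
gate_grip [(0.87, array([625., 128., 120.]))]
loader [(0.98, array([638., 128.,  -1.]))]
o [(435.9, 154.4, 176.2, 54, 27, [296.0, 326.0]), (434.2, 2.8, 13.7, 55, 25, [421.0, 326.0]), (560.8, 232.8, 133.1, 39, 37, [223.0, 226.0]), (779.2, 87.2, 122.9, 23, 11, [356.0, 7.0])]
b [(424.7, 258.5, 171.4, 48, 11, [210.0, 336.0]), (619.1, 235.3, 132.2, 37, 35, [217.0, 173.0])]
```

View pics/w3.png

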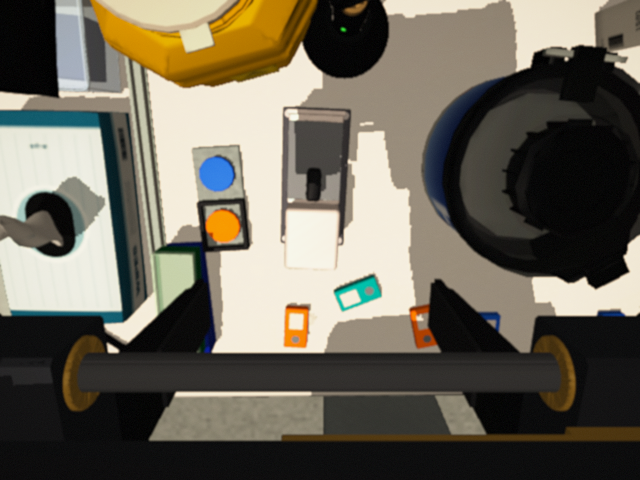

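```bash
python3 - <<'E'
import cv2
a=cv2.imread('pics/w3.png')[95:285,260:370]
cv2.imwrite('pics/w3c.png',cv2.resize(a,None,fx=3.15,fy=3.15,interpolation=cv2.INTER_CUBIC))
E
```

```text
(no output)
```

View pics/w3c.png

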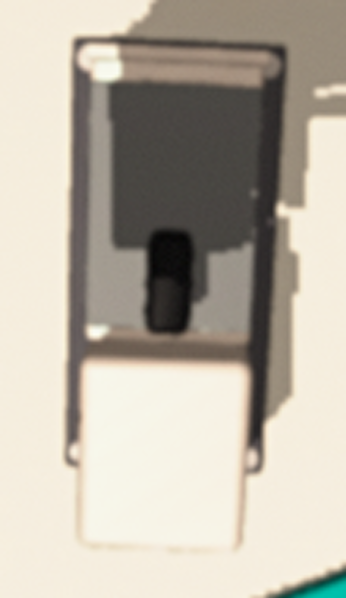

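```bash
cat > fit.py <<'E'
from h import *
from scipy.optimize import least_squares
import pickle
def fit(c,obs,x0):
    "obs: [(loader xyz, pixel uv)]"
    def r(p):
        a=p[2]; Rz=np.array([[np.cos(a),-np.sin(a),0],[np.sin(a),np.cos(a),0],[0,0,1]])
        return np.concatenate([proj(c,Rz@np.array(L,float)+[p[0],p[1],0])-uv for L,uv in obs])
    s=least_squares(r,x0,loss='soft_l1'); return s.x, r(s.x).reshape(-1,2)
E
python3 - <<'E'
from fit import *
c=cam('wrist')
k=lambda x,y:np.array([x,y])/3.15+[260,95]-0.3
obs=[((-44,25,97),k(83,357)),((-44,-25,97),k(249,361)),((-103,-25,97),k(240,548)),((-103,25,97),k(78,541)),
 ((-5,6,129),k(147,230)),((-5,-6,129),k(191,231))]
x,r=fit(c,obs,[642,128,0]); print(x[:2],np.degrees(x[2]));print(r.round(1))
for n,z in (('base',8),):
    for q in [(74,40),(285,47),(67,463),(258,470)]: print(ray(c,*k(*q),z).round(1))
print([ray(c,*k(*q),107).round(1) for q in [(263,83),(88,83),(250,335),(83,330)]])
a=x[2]; print('grip shut',x[0]-18*np.cos(a),x[1]-18*np.sin(a))
E
```

```text
[640.40893278 129.24541695] -2.697818976307605
[[-1.5 -1.6]
 [ 1.3 -0.8]
 [ 0.9  1.4]
 [-0.9  1.8]
 [-0.4 -0.1]
 [ 0.5  0.1]]
[685.1 161.8   8. ]
[682.2  91.7   8. ]
[539. 169.   8.]
[535.7 100.    8. ]
[array([671.3, 104.5, 107. ]), array([671.8, 150.7, 107. ]), array([604. , 107.7, 107. ]), array([605.8, 154. , 107. ])]
grip shut 622.4288827635718 130.09264862963516
```

```bash
python3 - <<'E'
from h import *
plan([(623,130,160,177.3),(623,130,112,177.3)],step=60,opening=5)
E
```

```text
[[[-0.88, 4.89, -0.17], [0, 0.7, 0], 5], [[-0.87, 4.88, -0.19], [0, 0.7, 0], 5], [[-0.87, 4.89, -0.19], [-0.1, 0.7, -0.1], 5], [[0, 4.8, 0.0], [0.0, 0.0, 0.0], 5], [[0, 0, 0], [0, 0, 0], 5]]
```

>>> {"method": "apply_moves", "body": {"increments": [[[-0.9, 4.9, -0.2], [0, 0.7, 0], 5], [[-0.9, 4.9, -0.2], [0, 0.7, 0], 5], [[-0.9, 4.9, -0.2], [0, 0.7, 0], 5], [[0, 4.8, 0], [0, 0, 0], 5], [[0, 0, 0], [0, 0, 0], 5]]}}

```text
t: 5.68
eef_pos: [623.9, 126.9, 112.6]
tcp_rot: [-1.57, 0.009, 3.09]
ft_force: [-0.6, 0.4, 1.0]
opening: 0.55
```

```bash
python3 - <<'E'
from h import *
st(); c=cam('wrist','w4.png')
E
```

```text
t 5.67 [623.9 126.9 112.6] [-90.    0.5 177. ] F [-0.6  0.4  1. ] op 52.2 q [ 0.1   0.61  1.64 -0.    0.88  1.72]
```

View pics/w4.png

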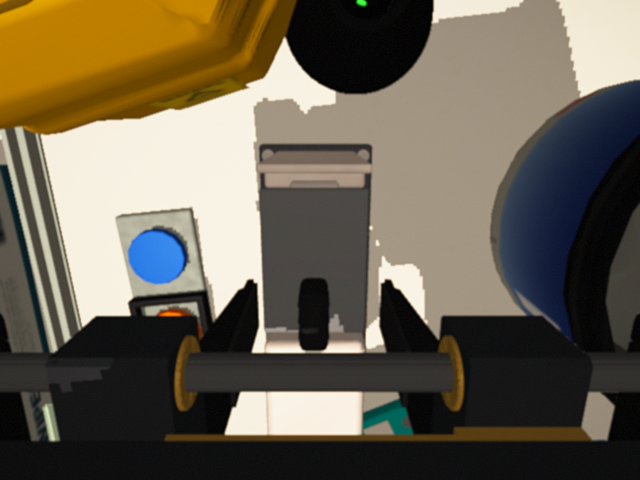

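>>> {"method": "apply_moves", "body": {"increments": [[[0, 0, -0.3], [0, -0.3, 0.5], 0.5], [[0, 0, 0], [0, 0, 0], 0.5], [[0, 0, 0], [0, 0, 0], 0.5], [[0, 0, 0], [0, 0, 0], 0.5], [[0, 0, 0], [0, 0, 0], 0.5]]}}

```text
t: 6.35
eef_pos: [627.5, 129.1, 122.3]
tcp_rot: [-1.57, 0.032, 3.096]
ft_force: [0.4, -8.1, -3.0]
opening: 0.121
```

>>> {"method": "apply_moves", "body": {"increments": [[[1.5, 0, 0], [0, 0, 0], 0.5], [[1.5, 0, 0], [0, 0, 0], 0.5], [[1.5, 0, 0], [0, 0, 0], 0.5], [[1.5, 0, 0], [0, 0, 0], 0.5], [[1.0, 0, 0], [0, 0, 0], 0.5]]}}

```text
t: 6.98
eef_pos: [559.0, 132.6, 122.4]
tcp_rot: [-1.572, 0.044, 3.095]
ft_force: [34.1, -4.2, -20.8]
opening: 0.124
```

```bash
python3 - <<'E'
from h import *
st()
E
```

```text
t 6.97 [559.  132.6 122.4] [-90.1   2.5 177.3] F [ 34.1  -4.2 -20.8] op 11.8 q [ 0.12  0.52  1.81 -0.01  0.77  1.74]
```

>>> {"method": "apply_moves", "body": {"increments": [[[0, 0, 0], [0, 0, 0], 5], [[0, 0, 0], [0, 0, 0], 5], [[0, 0, 0], [0, 0, 0], 5], [[0, -4, 0], [0, 0, 0], 5], [[0, -4, 0], [0, 0, 0], 5]]}}

```text
t: 7.6
eef_pos: [553.0, 132.4, 200.6]
tcp_rot: [-1.57, 0.034, 3.095]
ft_force: [-0.0, -1.0, 0.2]
opening: 0.519
```

```bash
python3 - <<'E'
from h import *
st()
plan([(625,128,270,177.3)],opening=6)
E
```

```text
t 7.6 [553.  132.4 200.6] [-90.    1.9 177.3] F [-0.  -1.   0.2] op 49.3 q [ 0.12  0.41  1.74 -0.01  0.96  1.74]
[[[-3.72, -3.35, 0.06], [0, 0.0, -1.0], 6], [[-3.66, -3.41, 0.05], [0, 0.0, -0.9], 6], [[0, 0, 0], [0, 0, 0], 6], [[0, 0, 0], [0, 0, 0], 6], [[0, 0, 0], [0, 0, 0], 6]]
```

>>> {"method": "apply_moves", "body": {"increments": [[[-3.7, -3.4, 0], [0, 0, -1], 6], [[-3.7, -3.4, 0], [0, 0, -1], 6], [[0, 0, 0], [0, 0, 0], 6], [[0, 0, 0], [0, 0, 0], 6], [[0, 0, 0], [0, 0, 0], 6]]}}

```text
t: 8.22
eef_pos: [625.3, 129.2, 273.4]
tcp_rot: [-1.57, -0.003, 3.096]
ft_force: [-0.7, 0.1, -0.1]
opening: 0.632
```

```bash
python3 - <<'E'
from h import *
st(); c=cam('wrist','w5.png')
print(net(c,'magazine_mouth'),net(c,'gate_grip'))
u,v=proj(c,[641,129,80]); print(u,v)
u,v=int(u),int(v)-0; a=c['img'][max(v-90,0):v+120,u-90:u+90,::-1]; print(max(v-90,0),u-90)
cv2.imwrite('pics/w5c.png',cv2.resize(a,None,fx=2.8,fy=2.8,interpolation=cv2.INTER_CUBIC))
E
```

```text
t 8.22 [625.3 129.2 273.4] [-90.   -0.2 177.4] F [-0.7  0.1 -0.1] op 60.0 q [0.1  0.46 1.44 0.   1.24 1.72]
[(0.89, array([641., 128.,  74.]))] [(0.58, array([558., 133., 122.]))]
318.7230161755024 191.8202989825121
101 228
```

View pics/w5c.png

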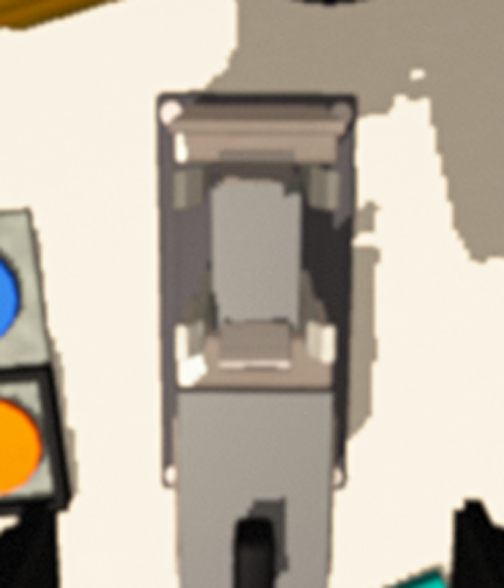

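```bash
python3 - <<'E'
from h import *
c=cam('wrist'); k=lambda x,y:(x/2.8+228-.3,y/2.8+101-.3)
for n,q,z in [('gateL',(178,389),107),('gateR',(333,391),107),('baseTL',(158,95),8),('baseTR',(355,95),8),('baseBL',(164,487),8),('baseBR',(344,487),8),('postL top outer far',(174,165),100),('postR far',(338,168),100),('postL near',(175,357),100),('postR near',(335,357),100),('follower far',(257,180),74),('follower near',(257,322),74)]:
    print(n,ray(c,*k(*q),z).round(1))
st()
for k in 'ob': print(k,carts(c,k))
plan([(500,60,250,177),(432,3,150,-166)],opening=6)
E
```

```text
gateL [607.5 153.1 107. ]
gateR [604.8 107.8 107. ]
baseTL [687.6 161.3   8. ]
baseTR [684.5  91.8   8. ]
baseBL [540.2 169.    8. ]
baseBR [537.1  99.3   8. ]
postL top outer far [671.4 150.6 100. ]
postR far [668.5 104.2 100. ]
postL near [615.4 153.9 100. ]
postR near [613.2 106.6 100. ]
follower far [663.4 127.4  74. ]
follower near [619.  129.4  74. ]
t 8.43 [625.7 129.2 273.9] [-9.000e+01 -1.000e-01  1.774e+02] F [ 0.2 -0.3 -1.3] op 59.7 q [0.1  0.46 1.44 0.   1.24 1.72]
o [(454.9, 153.8, 87.4, 26, 18, [305.0, 346.0]), (560.9, 233.2, 129.5, 39, 37, [224.0, 260.0])]
b [(529.8, 268.3, 44.5, 55, 31, [194.0, 289.0]), (618.8, 235.5, 130.6, 37, 36, [216.0, 207.0])]
[[[4.08, 0.81, 2.5], [0, 0.1, 0.0], 6], [[4.07, 0.81, 2.5], [0, 0.1, 0.1], 6], [[4.07, 0.79, 2.51], [0, 0.2, 0.0], 6], [[2.16, 3.34, 2.02], [0, -5.7, 0.0], 6], [[2.35, 3.33, 1.79], [0, -5.7, 0.0], 6]]
[[[2.52, 3.34, 1.55], [0, -5.6, 0.0], 6], [[0, 0, 0], [0, 0, 0], 6], [[0, 0, 0], [0, 0, 0], 6], [[0, 0, 0], [0, 0, 0], 6], [[0, 0, 0], [0, 0, 0], 6]]
```

>>> {"method": "apply_moves", "body": {"increments": [[[4.1, 0.8, 2.5], [0, 0, 0], 6], [[4.1, 0.8, 2.5], [0, 0, 0], 6], [[4.1, 0.8, 2.5], [0, 0, 0], 6], [[2.2, 3.3, 2], [0, -5.7, 0], 6], [[2.4, 3.3, 1.8], [0, -5.7, 0], 6]]}}

```text
t: 9.05
eef_pos: [448.8, 20.0, 182.8]
tcp_rot: [-1.57, 0.002, -2.981]
ft_force: [0.8, 0.1, -0.3]
opening: 0.63
```

>>> {"method": "apply_moves", "body": {"increments": [[[2.5, 3.3, 1.5], [0, -5.7, 0], 6], [[0, 0, 0], [0, 0, 0], 6], [[0, 0, 0], [0, 0, 0], 6], [[0, 0, 0], [0, 0, 0], 6], [[0, 0, 0], [0, 0, 0], 6]]}}

```text
t: 9.68
eef_pos: [426.1, 0.9, 149.8]
tcp_rot: [-1.569, 0.003, -2.881]
ft_force: [-0.4, 0.2, 0.3]
opening: 0.631
```

```bash
python3 - <<'E'
from h import *
st(); c=cam('wrist','w6.png')
for k in 'ob': print(k,carts(c,k))
print(proj(c,[433,3,12]))
E
```

```text
t 9.68 [426.1   0.9 149.8] [ -89.9    0.2 -165. ] F [-0.4  0.2  0.3] op 59.9 q [-0.15  0.31  2.1  -0.    0.73  1.16]
o [(338.1, -151.3, 24.5, 71, 20, [472.0, 373.0]), (273.6, 89.7, 6.4, 71, 21, [165.0, 373.0]), (432.7, 0.0, 12.5, 52, 28, [323.0, 218.0]), (433.8, 152.6, 176.4, 52, 31, [116.0, 162.0])]
b [(422.6, -220.1, 1.0, 53, 33, [594.0, 300.0]), (422.8, -74.3, 0.0, 53, 29, [415.0, 255.0])]
[318.99736038 217.46825287]
```

View pics/w6.png

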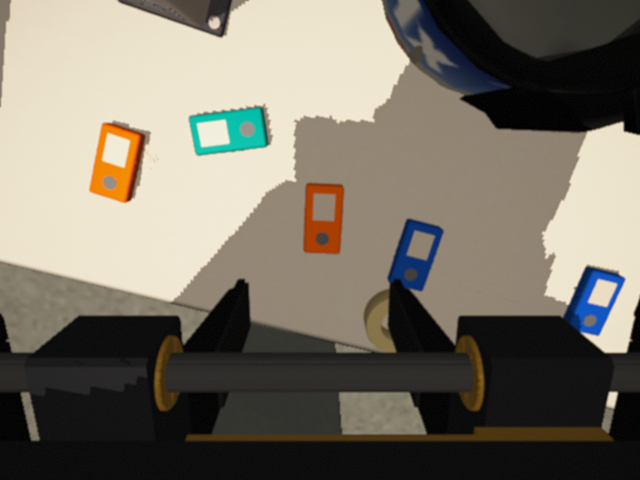

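```bash
python3 - <<'E'
from h import *
plan([(433,0,40,-167.5),(433,0,5,-167.5)],step=58,opening=6)
E
```

```text
[[[-0.31, 5.49, 0.12], [0, 1.2, -0.1], 6], [[-0.31, 5.49, 0.12], [-0.1, 1.3, -0.1], 6], [[0, 3.5, 0.0], [0.0, 0, 0], 6], [[0, 0, 0], [0, 0, 0], 6], [[0, 0, 0], [0, 0, 0], 6]]
```

>>> {"method": "apply_moves", "body": {"increments": [[[-0.3, 5.5, 0.1], [0, 1.2, -0.1], 6], [[-0.3, 5.5, 0.1], [-0.1, 1.3, -0.1], 6], [[0, 3.3, 0], [0, 0, 0], 6], [[0, 0, 0], [0, 0, 0], 6], [[0, 0, 0], [0, 0, 0], 6]]}}

```text
t: 10.35
eef_pos: [437.0, 0.8, 5.9]
tcp_rot: [-1.568, 0.008, -2.925]
ft_force: [0.4, 0.4, 0.2]
opening: 0.633
```

```bash
python3 - <<'E'
from h import *
st()
plan([(433,0,3.5,-167.5)],opening=6)
E
```

```text
t 10.35 [437.    0.8   5.9] [ -89.8    0.4 -167.6] F [0.4 0.4 0.2] op 60.2 q [-0.15  0.6   2.2   0.    0.33  1.2 ]
[[[0.41, 0.24, -0.01], [-0.2, -0.1, -0.4], 6], [[0, 0, 0], [0, 0, 0], 6], [[0, 0, 0], [0, 0, 0], 6], [[0, 0, 0], [0, 0, 0], 6], [[0, 0, 0], [0, 0, 0], 6]]
```

Correct by 4 mm, close, and check.

>>> {"method": "apply_moves", "body": {"increments": [[[0.4, 0.25, 0], [-0.2, -0.1, -0.4], 6], [[0, 0, 0], [0, 0, 0], 2], [[0, 0, 0], [0, 0, 0], 2], [[0, 0, 0], [0, 0, 0], 2], [[0, 0, 0], [0, 0, 0], 2]]}}

```text
t: 10.98
eef_pos: [434.5, -0.3, 6.6]
tcp_rot: [-1.57, 0.006, -2.923]
ft_force: [-0.0, -0.1, -0.0]
opening: 0.291
```

```bash
python3 - <<'E'
from h import *
st()
E
```

```text
t 10.97 [ 4.345e+02 -3.000e-01  6.600e+00] [ -89.9    0.4 -167.5] F [-0.  -0.1 -0. ] op 27.6 q [-0.15  0.6   2.2   0.    0.33  1.2 ]
```

>>> {"method": "apply_moves", "body": {"increments": [[[0, 0, 0], [0, 0, 0], 5], [[0.15, 0.3, 0], [0, 0, -0.4], 5], [[0, 0.2, 0], [0, 0, 0], 5], [[0, 0, 0], [0, 0, 0], 5], [[0, 0, 0], [0, 0, 0], 5]]}}

```text
t: 11.6
eef_pos: [432.8, -0.6, 1.0]
tcp_rot: [-1.57, -0.002, -2.923]
ft_force: [-0.5, -0.3, -0.4]
opening: 0.529
```

```bash
python3 - <<'E'
from h import *
st()
E
```

```text
t 11.6 [432.8  -0.6   1. ] [-8.990e+01 -1.000e-01 -1.675e+02] F [-0.5 -0.3 -0.4] op 50.3 q [-0.15  0.61  2.2  -0.01  0.33  1.2 ]
```

>>> {"method": "apply_moves", "body": {"increments": [[[0, 0, 0], [0, 0, 0], 2], [[0, 0, 0], [0, 0, 0], 2], [[0, 0, 0], [0, 0, 0], 2], [[0, 0, 0], [0, 0, 0], 2], [[0, 0, 0], [0, 0, 0], 2]]}}

```text
t: 12.22
eef_pos: [432.9, -0.6, 1.1]
tcp_rot: [-1.57, -0.002, -2.923]
ft_force: [-0.4, 0.4, -0.5]
opening: 0.289
```

```bash
python3 - <<'E'
from h import *
st()
plan([(440,0,130,-167.5),(641.5,128.7,140,177)],step=55,opening=2)
E
```

```text
t 12.22 [432.9  -0.6   1.1] [-8.990e+01 -1.000e-01 -1.675e+02] F [-0.4  0.4 -0.5] op 27.5 q [-0.15  0.61  2.2  -0.01  0.33  1.2 ]
[[[-0.23, -4.3, 0.04], [0, 0.0, 0.0], 2], [[-0.23, -4.29, 0.03], [0, 0.0, 0.0], 2], [[-0.23, -4.3, 0.04], [-0.1, 0.0, 0.1], 2], [[-4.49, -0.2, -1.64], [0.0, 3.1, 0.0], 2], [[-4.4, -0.2, -1.88], [0.0, 3.1, 0.0], 2]]
[[[-4.29, -0.2, -2.11], [0.0, 3.1, 0.0], 2], [[-4.17, -0.2, -2.34], [0.0, 3.1, 0.0], 2], [[-4.03, -0.19, -2.57], [0.0, 3.1, 0.0], 2], [[0, 0, 0], [0, 0, 0], 2], [[0, 0, 0], [0, 0, 0], 2]]
```

>>> {"method": "apply_moves", "body": {"increments": [[[0, -5.5, 0], [0, 0, 0], 2], [[0, -5.5, 0], [0, 0, 0], 2], [[0, -5.5, 0], [0, 0, 0], 2], [[-4.6, 0, -1.6], [0, 3.1, 0], 2], [[-4.5, 0, -1.9], [0, 3.1, 0], 2]]}}

```text
t: 12.85
eef_pos: [516.3, 51.3, 171.6]
tcp_rot: [-1.57, -0.003, -3.037]
ft_force: [0.1, -0.3, 0.0]
opening: 0.29
```

```bash
python3 - <<'E'
from h import *
st()
plan([(641.5,128.7,160,177)],step=50,opening=2)
E
```

```text
t 12.85 [516.3  51.3 171.6] [-9.00e+01 -1.00e-01 -1.74e+02] F [ 0.1 -0.3  0. ] op 27.6 q [-0.03  0.39  1.87 -0.    0.88  1.44]
[[[-4.42, 0.38, -2.13], [0, 3.0, 0.0], 2], [[-4.31, 0.37, -2.36], [0, 3.0, 0.1], 2], [[-4.17, 0.38, -2.58], [0, 3.0, 0.0], 2], [[0, 0, 0], [0, 0, 0], 2], [[0, 0, 0], [0, 0, 0], 2]]
```

>>> {"method": "apply_moves", "body": {"increments": [[[-4.4, 0.3, -2.1], [0, 3, 0], 2], [[-4.3, 0.3, -2.4], [0, 3, 0], 2], [[-4.1, 0.3, -2.6], [0, 3, 0], 2], [[0, 0, 0], [0, 0, 0], 2], [[0, 0, 0], [0, 0, 0], 2]]}}

```text
t: 13.48
eef_pos: [645.0, 133.1, 161.1]
tcp_rot: [-1.57, -0.003, 3.085]
ft_force: [0.2, 1.0, -0.7]
opening: 0.292
```

```bash
python3 - <<'E'
from h import *
st(); c=cam('wrist','w7.png')
print(carts(c,'o',z=readout.state()['eef_pos'][2]+11),carts(c,'b'))
print(net(c,'magazine_mouth'))
cv2.imwrite('pics/w7c.png',cv2.resize(c['img'][120:320,200:440,::-1],(720,600),interpolation=cv2.INTER_CUBIC))
E
```

```text
t 13.47 [645.  133.1 161.1] [-89.9  -0.2 176.8] F [ 0.2  1.  -0.7] op 27.8 q [ 0.1   0.59  1.53 -0.    1.03  1.73]
[(616.0, 103.9, 1.6, 36, 6, [393.0, 373.0]), (619.5, 166.0, 172.0, 36, 6, [244.0, 373.0]), (649.7, 179.7, 86.8, 15, 5, [204.0, 312.0]), (650.3, 133.2, 176.8, 45, 28, [319.0, 303.0]), (745.4, 103.1, 111.9, 13, 3, [391.0, 41.0]), (761.1, 222.5, 86.8, 24, 8, [29.0, 10.0])] [(443.2, -72.4, 90.1, 31, 26, [563.0, 429.0]), (619.2, 235.2, 130.4, 38, 36, [191.0, 261.0])]
[(0.75, array([426., -76.,   4.])), (0.61, array([641., 128.,  71.])), (0.45, array([433., 154.,   4.]))]
```

View pics/w7c.png

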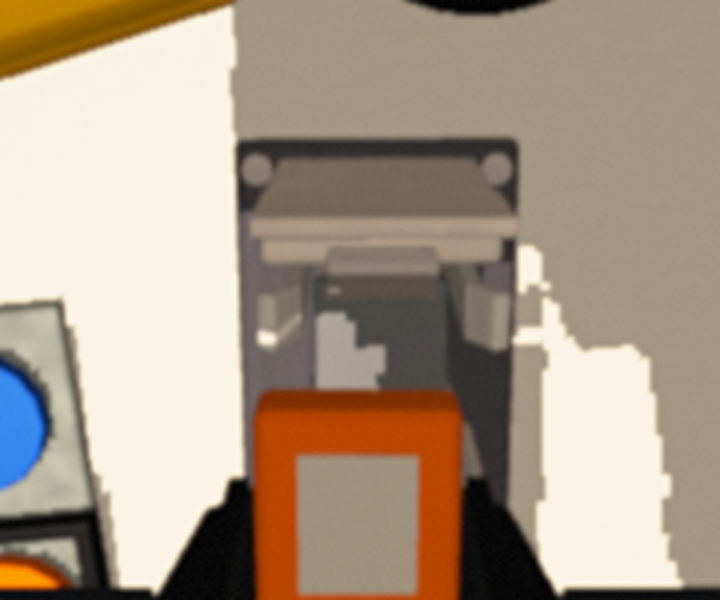

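```bash
python3 - <<'E'
from h import *
c=cam('wrist'); z=readout.state()['eef_pos'][2]
for v in (120+392/3,120+410/3): print(ray(c,320,v,z+10.9),ray(c,320,v,z-1.1))
k=lambda x,y:(200+x/3,120+y/3)
print('grip L,R',ray(c,*k(257,440),z+10.9),ray(c,*k(461,440),z+10.9))
for q in [(252,218),(518,218)]: print('backing top',ray(c,*k(*q),98))
for q in [(258,330),(508,330)]: print('post',ray(c,*k(*q),100))
for q in [(328,273),(440,273)]: print('lip bottom',ray(c,*k(*q),77))
plan([(641.3,128.7,125,177)],step=50,opening=2)
E
```

```text
[672.43580634 131.11358986 172.74895933] [668.66156988 131.29235027 160.74895933]
[669.98689395 131.25004778 172.74895933] [666.02720889 131.43914173 160.74895933]
grip L,R [666.62075542 144.94174929 172.74895933] [665.11535652 118.28008753 172.74895933]
backing top [683.42951089 150.13852664  98.        ]
backing top [680.67794678 101.44273205  98.        ]
post [662.71501905 150.49856049 100.        ]
post [660.08817042 103.9928593  100.        ]
lip bottom [667.87630542 137.59923706  77.        ]
lip bottom [666.59838512 114.97922436  77.        ]
[[[0.34, 3.69, 0.41], [0, -0.3, 0.1], 2], [[0, 0, 0], [0, 0, 0], 2], [[0, 0, 0], [0, 0, 0], 2], [[0, 0, 0], [0, 0, 0], 2], [[0, 0, 0], [0, 0, 0], 2]]
```

>>> {"method": "apply_moves", "body": {"increments": [[[0.3, 2, 0.45], [0, -0.2, 0], 2], [[0, 2, 0], [0, 0, 0], 2], [[0, 1, 0], [0, 0, 0], 2], [[0, 0, 0], [0, 0, 0], 2], [[0, 0, 0], [0, 0, 0], 2]]}}

```text
t: 14.25
eef_pos: [641.0, 126.3, 113.8]
tcp_rot: [-1.57, 0.002, 3.086]
ft_force: [0.1, -0.2, -0.3]
opening: 0.293
```

```bash
python3 - <<'E'
from h import *
st()
plan([(642,128.4,105,177)],step=50,opening=2)
E
```

```text
t 14.25 [641.  126.3 113.8] [-9.000e+01  1.000e-01  1.768e+02] F [ 0.1 -0.2 -0.3] op 27.8 q [ 0.09  0.64  1.59 -0.    0.92  1.72]
[[[-0.09, 0.88, -0.21], [0, -0.2, -0.1], 2], [[0, 0, 0], [0, 0, 0], 2], [[0, 0, 0], [0, 0, 0], 2], [[0, 0, 0], [0, 0, 0], 2], [[0, 0, 0], [0, 0, 0], 2]]
```

>>> {"method": "apply_moves", "body": {"increments": [[[-0.1, 0.3, -0.2], [0, -0.1, 0], 2], [[0, 0.2, 0], [0, 0, 0], 2], [[0, 0.3, 0], [0, 0, 0], 2], [[0, 0, 0], [0, 0, 0], 2], [[0, 0, 0], [0, 0, 0], 2]]}}

```text
t: 14.88
eef_pos: [642.6, 128.5, 106.5]
tcp_rot: [-1.571, 0.003, 3.088]
ft_force: [0.3, -0.3, 0.5]
opening: 0.295
```

```bash
python3 - <<'E'
from h import *
st(); c=cam('wrist','w8.png')
cv2.imwrite('pics/w8c.png',cv2.resize(c['img'][160:340,200:440,::-1],(720,540),interpolation=cv2.INTER_CUBIC))
plan([(642,128.4,98,177)],step=50,opening=2)
E
```

```text
t 14.88 [642.6 128.5 106.5] [-90.    0.2 177. ] F [ 0.3 -0.3  0.5] op 28.1 q [ 0.1   0.65  1.59 -0.    0.91  1.72]
[[[0.06, 0.85, 0.02], [0, 0, -0.2], 2], [[0, 0, 0], [0, 0, 0], 2], [[0, 0, 0], [0, 0, 0], 2], [[0, 0, 0], [0, 0, 0], 2], [[0, 0, 0], [0, 0, 0], 2]]
```

View pics/w8c.png

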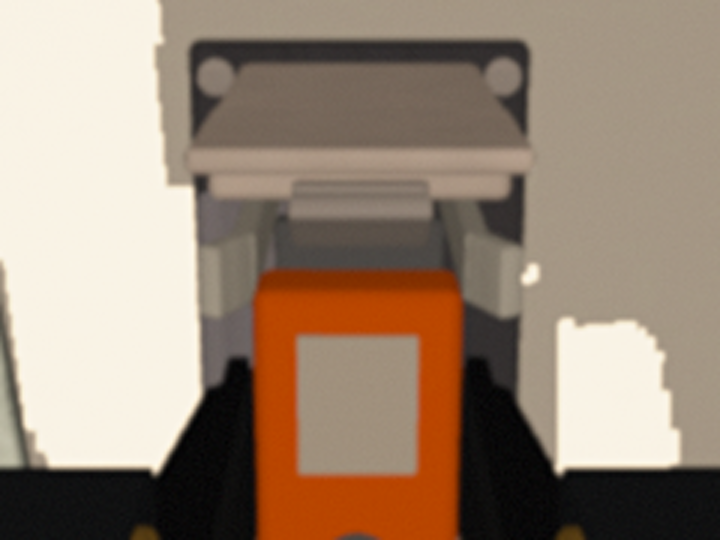

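The cartridge (257–461) sits centred between the posts (252–468). I'll descend while watching the force.

>>> {"method": "apply_moves", "body": {"increments": [[[0.05, 0.5, 0], [0, 0, -0.1], 2], [[0, 0.5, 0], [0, 0, 0], 2], [[0, 0.5, 0], [0, 0, 0], 2], [[0, 0.4, 0], [0, 0, 0], 2], [[0, 0, 0], [0, 0, 0], 2]]}}

```text
t: 15.55
eef_pos: [641.8, 128.5, 85.8]
tcp_rot: [-1.571, 0.001, 3.088]
ft_force: [-1.2, -0.3, -0.7]
opening: 0.291
```

```bash
python3 - <<'E'
from h import *
st()
E
```

```text
t 15.55 [641.8 128.5  85.8] [-90.   0. 177.] F [-1.2 -0.3 -0.7] op 27.6 q [ 0.1   0.67  1.6  -0.    0.87  1.72]
```

>>> {"method": "apply_moves", "body": {"increments": [[[0, 0.5, 0], [0, 0, 0], 2], [[0, 0.5, 0], [0, 0, 0], 2], [[0, 0.5, 0], [0, 0, 0], 2], [[0, 0.5, 0], [0, 0, 0], 2], [[0, 0.5, 0], [0, 0, 0], 2]]}}

```text
t: 16.18
eef_pos: [642.8, 128.6, 61.0]
tcp_rot: [-1.571, 0.004, 3.089]
ft_force: [-0.3, 0.3, 3.3]
opening: 0.293
```

```bash
python3 - <<'E'
from h import *
st()
E
```

```text
t 16.18 [642.8 128.6  61. ] [-90.    0.2 177. ] F [-0.3  0.3  3.3] op 27.8 q [ 0.1   0.7   1.62 -0.    0.82  1.72]
```

>>> {"method": "apply_moves", "body": {"increments": [[[0, 0.2, 0], [0, 0, 0], 2], [[0, 0, 0], [0, 0, 0], 4.5], [[0, 0, 0], [0, 0, 0], 4.5], [[0, 0, 0], [0, 0, 0], 4.5], [[0, 0, 0], [0, 0, 0], 4.5]]}}

```text
t: 16.8
eef_pos: [642.5, 128.6, 57.7]
tcp_rot: [-1.571, 0.002, 3.088]
ft_force: [0.3, -0.4, 0.1]
opening: 0.473
```

>>> {"method": "apply_moves", "body": {"increments": [[[0, -2, 0], [0, 0, 0], 4.5], [[0, -3, 0], [0, 0, 0], 4.5], [[0, -4, 0], [0, 0, 0], 4.5], [[0, -5, 0], [0, 0, 0], 4.5], [[0, 0, 0], [0, 0, 0], 4.5]]}}

```text
t: 17.42
eef_pos: [642.5, 128.7, 208.0]
tcp_rot: [-1.571, 0.006, 3.088]
ft_force: [0.3, -0.6, -0.0]
opening: 0.471
```

```bash
python3 - <<'E'
from h import *
st(); c=cam('wrist','w9.png')
print(carts(c,'o',z=74))
cv2.imwrite('pics/w9c.png',cv2.resize(c['img'][130:350,200:440,::-1],(654,600),interpolation=cv2.INTER_CUBIC))
plan([(560,145,250,177),(433,152.6,120,176.4)],opening=6)
E
```

```text
t 17.43 [642.5 128.7 208. ] [-90.    0.4 177. ] F [ 0.3 -0.6 -0. ] op 44.8 q [ 0.1   0.54  1.49 -0.    1.11  1.72]
[(516.5, 42.5, 4.3, 69, 17, [435.0, 373.0]), (526.2, 229.1, 169.7, 69, 16, [202.0, 373.0]), (588.6, 214.2, 64.1, 33, 32, [212.0, 303.0]), (642.3, 128.7, 176.3, 52, 29, [319.0, 228.0]), (759.1, 89.7, 112.1, 19, 5, [369.0, 53.0])]
[[[4.11, -2.22, -0.61], [0.0, 0, -0.1], 6], [[4.12, -2.22, -0.6], [0.0, 0, -0.1], 6], [[3.18, 3.25, -0.02], [0.0, 0.1, 0.0], 6], [[3.18, 3.25, -0.02], [0.0, 0.2, 0.0], 6], [[3.18, 3.26, 0], [0.0, 0.1, 0.0], 6]]
[[[3.17, 3.25, 0], [0.0, 0.2, 0.0], 6], [[0, 0, 0], [0, 0, 0], 6], [[0, 0, 0], [0, 0, 0], 6], [[0, 0, 0], [0, 0, 0], 6], [[0, 0, 0], [0, 0, 0], 6]]
```

View pics/w9c.png

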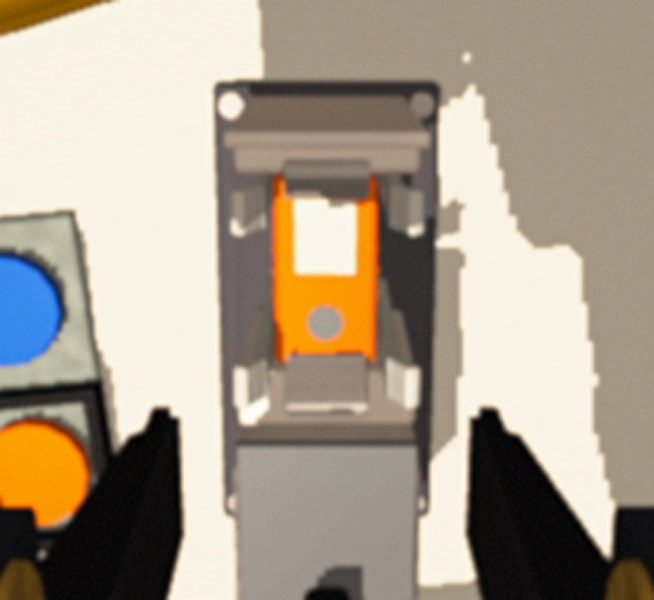

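The first cartridge (325,270) is flat under both lips. On to orange B. I've viewed 12 pictures.

>>> {"method": "apply_moves", "body": {"increments": [[[4.1, -2.2, -0.6], [0, 0, -0.2], 6], [[4.1, -2.2, -0.6], [0, 0, -0.2], 6], [[3.2, 3.2, 0], [0, 0, 0], 6], [[3.2, 3.2, 0], [0, 0.2, 0], 6], [[3.2, 3.2, 0], [0, 0.2, 0], 6]]}}

```text
t: 18.1
eef_pos: [458.7, 150.1, 152.8]
tcp_rot: [-1.571, -0.004, 3.08]
ft_force: [0.5, -0.5, -1.6]
opening: 0.63
```

>>> {"method": "apply_moves", "body": {"increments": [[[3, 2.5, 0], [0, 0.2, 0], 6], [[0, 0, 0], [0, 0, 0], 6], [[0, 0, 0], [0, 0, 0], 6], [[0, 0, 0], [0, 0, 0], 6], [[0, 0, 0], [0, 0, 0], 6]]}}

```text
t: 18.73
eef_pos: [426.1, 151.7, 126.3]
tcp_rot: [-1.57, -0.008, 3.077]
ft_force: [0.0, 0.1, 0.6]
opening: 0.624
```

```bash
python3 - <<'E'
from h import *
st(); c=cam('wrist','w10.png')
o=[k for k in carts(c,'o') if abs(k[4]-28)<5]; print(o)
x,y,a=o[0][:3] if o else (433.8,152.6,176.4)
a=a if a>90 else a+180
plan([(x,y,35,a),(x,y,3,a)],step=55,opening=6)
E
```

```text
t 18.73 [426.1 151.7 126.3] [-89.9  -0.5 176.3] F [0.  0.1 0.6] op 59.3 q [0.2  0.38 2.06 0.   0.7  1.83]
[(434.2, 154.6, 176.3, 52, 28, [314.0, 221.0])]
[[[-0.43, 4.56, -0.17], [0, 0, 0.2], 6], [[-0.42, 4.56, -0.18], [-0.1, 0, 0.3], 6], [[0.0, 3.2, 0.0], [0.0, 0, 0], 6], [[0, 0, 0], [0, 0, 0], 6], [[0, 0, 0], [0, 0, 0], 6]]
```

>>> {"method": "apply_moves", "body": {"increments": [[[-0.35, 4.5, -0.15], [0, 0, 0.2], 6], [[-0.3, 4.5, -0.15], [0, 0, 0.2], 6], [[0, 2.7, 0], [0, 0, 0], 6], [[0, 0, 0], [0, 0, 0], 6], [[0, 0, 0], [0, 0, 0], 6]]}}

```text
t: 19.4
eef_pos: [435.9, 154.6, 8.3]
tcp_rot: [-1.572, 0.005, 3.076]
ft_force: [-0.7, 0.4, -0.1]
opening: 0.633
```

```bash
python3 - <<'E'
from h import *
st()
plan([(434.2,154.6,1.5,176.3)],step=55,opening=6)
E
```

```text
t 19.4 [435.9 154.6   8.3] [-90.    0.3 176.3] F [-0.7  0.4 -0.1] op 60.1 q [ 0.2   0.61  2.13 -0.    0.39  1.84]
[[[0.17, 0.68, 0.01], [0.0, 0, -0.3], 6], [[0, 0, 0], [0, 0, 0], 6], [[0, 0, 0], [0, 0, 0], 6], [[0, 0, 0], [0, 0, 0], 6], [[0, 0, 0], [0, 0, 0], 6]]
```

>>> {"method": "apply_moves", "body": {"increments": [[[0.15, 0.35, 0], [0, 0, -0.3], 6], [[0, 0.3, 0], [0, 0, 0], 5], [[0, 0, 0], [0, 0, 0], 4], [[0, 0, 0], [0, 0, 0], 2], [[0, 0, 0], [0, 0, 0], 2]]}}

```text
t: 20.02
eef_pos: [435.7, 155.0, 4.2]
tcp_rot: [-1.573, 0.004, 3.076]
ft_force: [-0.2, 0.3, -1.0]
opening: 0.29
```

```bash
python3 - <<'E'
from h import *
st()
E
```

```text
t 20.02 [435.7 155.    4.2] [-90.1   0.2 176.3] F [-0.2  0.3 -1. ] op 27.5 q [0.2  0.62 2.13 0.   0.38 1.83]
```

>>> {"method": "apply_moves", "body": {"increments": [[[0, 0, 0], [0, 0, 0], 5], [[0.15, 0.25, 0], [0, 0, -0.2], 5], [[0, 0.1, 0], [0, 0, 0], 5], [[0, 0, 0], [0, 0, 0], 5], [[0, 0, 0], [0, 0, 0], 2]]}}

```text
t: 20.65
eef_pos: [434.0, 155.1, 0.3]
tcp_rot: [-1.573, 0.0, 3.076]
ft_force: [-0.1, -0.5, 0.2]
opening: 0.462
```

>>> {"method": "apply_moves", "body": {"increments": [[[0, 0, 0], [0, 0, 0], 2], [[0, 0, 0], [0, 0, 0], 2], [[0, 0, 0], [0, 0, 0], 2], [[0, 0, 0], [0, 0, 0], 2], [[0, 0, 0], [0, 0, 0], 2]]}}

```text
t: 21.28
eef_pos: [434.1, 155.1, 0.4]
tcp_rot: [-1.573, 0.0, 3.076]
ft_force: [-0.4, 0.4, 0.5]
opening: 0.293
```

```bash
python3 - <<'E'
from h import *
st()
plan([(435,152,160,176.5),(640,128.7,160,177)],step=53,opening=2)
E
```

```text
t 21.27 [4.341e+02 1.551e+02 4.000e-01] [-90.1   0.  176.3] F [-0.4  0.4  0.5] op 27.8 q [0.2  0.63 2.14 0.01 0.37 1.83]
[[[-0.03, -3.99, 0.07], [0.0, -0.1, 0], 2], [[-0.03, -3.99, 0.07], [0.0, 0, 0], 2], [[-0.03, -3.99, 0.07], [0.1, -0.1, 0], 2], [[-0.03, -3.99, 0.07], [0.0, 0, 0], 2], [[-5.15, 0.0, 0.26], [0.0, -0.1, 0], 2]]
[[[-5.15, 0.0, 0.28], [0.0, -0.1, 0], 2], [[-5.15, 0.0, 0.28], [0.0, -0.2, 0], 2], [[-5.15, 0.01, 0.3], [0.0, -0.1, 0], 2], [[0, 0, 0], [0, 0, 0], 2], [[0, 0, 0], [0, 0, 0], 2]]
```

>>> {"method": "apply_moves", "body": {"increments": [[[0, -4.5, 0], [0, -0.1, 0], 2], [[0, -4.5, 0], [0, 0, 0], 2], [[0, -4.5, 0], [0, -0.1, 0], 2], [[0, -3.5, 0], [0, 0, 0], 2], [[-4.8, 0, 0.3], [0, -0.1, 0], 2]]}}

```text
t: 21.9
eef_pos: [480.3, 149.0, 175.9]
tcp_rot: [-1.572, -0.002, 3.083]
ft_force: [2.0, -0.0, -0.2]
opening: 0.293
```

>>> {"method": "apply_moves", "body": {"increments": [[[-5, 0, 0.3], [0, -0.1, 0], 2], [[-5, 0, 0.3], [0, -0.1, 0], 2], [[-5, 0, 0.3], [0, -0.1, 0], 2], [[0, 0, 0], [0, 0, 0], 2], [[0, 0, 0], [0, 0, 0], 2]]}}

```text
t: 22.52
eef_pos: [635.0, 130.2, 175.6]
tcp_rot: [-1.572, -0.001, 3.088]
ft_force: [-0.2, -0.1, -0.1]
opening: 0.287
```

```bash
python3 - <<'E'
from h import *
st()
plan([(642.5,128.6,112,177)],step=30,opening=2)
E
```

```text
t 22.52 [635.  130.2 175.6] [-9.010e+01 -1.000e-01  1.769e+02] F [-0.2 -0.1 -0.1] op 27.2 q [0.1  0.56 1.54 0.   1.04 1.72]
[[[-0.25, 2.12, 0.04], [0.0, 0, 0.0], 2], [[-0.26, 2.12, 0.05], [0.0, 0, 0.0], 2], [[-0.25, 2.12, 0.04], [0.1, -0.1, 0.1], 2], [[0, 0, 0], [0, 0, 0], 2], [[0, 0, 0], [0, 0, 0], 2]]
```

>>> {"method": "apply_moves", "body": {"increments": [[[-0.4, 2, 0.1], [0, 0, 0], 2], [[-0.3, 2, 0.05], [0.1, 0, 0], 2], [[0, 2, 0], [0, 0, 0.1], 2], [[0, 0, 0], [0, 0, 0], 2], [[0, 0, 0], [0, 0, 0], 2]]}}

```text
t: 23.15
eef_pos: [638.6, 129.1, 111.4]
tcp_rot: [-1.57, -0.002, 3.089]
ft_force: [0.6, -1.2, -0.2]
opening: 0.293
```

```bash
python3 - <<'E'
from h import *
st(); c=cam('wrist','w11.png')
z=readout.state()['eef_pos'][2]
a=cv2.imread('pics/w8.png')
# compare carried cartridge with first fit
print(carts(c,'o',z=z+11)[:6])
m=cv2.inRange(cv2.cvtColor(c['img'],cv2.COLOR_RGB2HSV),(5,140,60),(18,255,255)); m8=cv2.inRange(cv2.cvtColor(a,cv2.COLOR_BGR2HSV),(5,140,60),(18,255,255))
for M in (m,m8):
    r=np.where(M[300,230:410])[0]+230; print(r.min(),r.max()); q=np.where(M[150:330,288])[0]+150; print(q.min())
plan([(642.5,128.6,100,177)],step=50,opening=2)
E
```

```text
t 23.15 [638.6 129.1 111.4] [-9.00e+01 -1.00e-01  1.77e+02] F [ 0.6 -1.2 -0.2] op 27.8 q [ 0.1   0.64  1.59 -0.    0.92  1.72]
[(609.7, 99.8, 1.8, 36, 6, [393.0, 373.0]), (612.9, 162.1, 173.4, 36, 6, [244.0, 373.0]), (650.6, 128.9, 177.3, 59, 28, [319.0, 284.0]), (750.6, 98.8, 87.0, 13, 3, [393.0, 3.0])]
284 353
250
284 353
251
[[[-0.4, 1.14, 0.03], [0, 0.0, 0.1], 2], [[0, 0, 0], [0, 0, 0], 2], [[0, 0, 0], [0, 0, 0], 2], [[0, 0, 0], [0, 0, 0], 2], [[0, 0, 0], [0, 0, 0], 2]]
```

>>> {"method": "apply_moves", "body": {"increments": [[[-0.4, 0.5, 0.05], [0, 0, 0.1], 2], [[0, 0.4, 0], [0, 0, 0], 2], [[0, 0.2, 0], [0, 0, 0], 2], [[0, 0, 0], [0, 0, 0], 2], [[0, 0, 0], [0, 0, 0], 2]]}}

```text
t: 23.82
eef_pos: [643.2, 128.4, 101.0]
tcp_rot: [-1.571, 0.002, 3.089]
ft_force: [-0.7, -0.2, -0.1]
opening: 0.292
```

```bash
python3 - <<'E'
from h import *
st()
E
```

```text
t 23.82 [643.2 128.4 101. ] [-9.00e+01  1.00e-01  1.77e+02] F [-0.7 -0.2 -0.1] op 27.7 q [ 0.1   0.65  1.59 -0.    0.9   1.72]
```

>>> {"method": "apply_moves", "body": {"increments": [[[0.05, 0.5, 0], [0, 0, -0.1], 2], [[0, 0.5, 0], [0, 0, 0], 2], [[0, 0.5, 0], [0, 0, 0], 2], [[0, 0.4, 0], [0, 0, 0], 2], [[0, 0, 0], [0, 0, 0], 2]]}}

```text
t: 24.45
eef_pos: [642.8, 128.5, 81.2]
tcp_rot: [-1.571, 0.001, 3.09]
ft_force: [0.2, -0.2, 0.9]
opening: 0.294
```

>>> {"method": "apply_moves", "body": {"increments": [[[0, 0.4, 0], [0, 0, 0], 2], [[0, 0.5, 0], [0, 0, 0], 2], [[0, 0.5, 0], [0, 0, 0], 2], [[0, 0.5, 0], [0, 0, 0], 2], [[0, 0.4, 0], [0, 0, 0], 2]]}}

```text
t: 25.08
eef_pos: [644.6, 128.6, 62.3]
tcp_rot: [-1.571, 0.007, 3.09]
ft_force: [-4.2, -0.5, 13.0]
opening: 0.288
```

```bash
python3 - <<'E'
from h import *
st(); c=cam('wrist','w12.png')
m=mask(c,'o')
r=np.where(m[300,230:410])[0]+230; print(r.min(),r.max()); q=np.where(m[150:330,288])[0]+150; print(q.min())
E
```

```text
t 25.07 [644.6 128.6  62.3] [-90.    0.4 177. ] F [-4.2 -0.5 13. ] op 27.4 q [ 0.1   0.7   1.61 -0.    0.82  1.72]
283 355
258
```

>>> {"method": "apply_moves", "body": {"increments": [[[0.1, 0.3, 0], [0, 0, -0.3], 2], [[0, 0.3, 0], [0, 0, 0], 2], [[0, 0.2, 0], [0, 0, 0], 2], [[0, 0, 0], [0, 0, 0], 2], [[0, 0, 0], [0, 0, 0], 2]]}}

```text
t: 25.75
eef_pos: [644.9, 128.6, 57.8]
tcp_rot: [-1.572, 0.007, 3.09]
ft_force: [-0.9, -0.1, 4.3]
opening: 0.295
```

```bash
python3 - <<'E'
from h import *
st(); c=cam('wrist','w12.png')
m=mask(c,'o')
r=np.where(m[300,230:410])[0]+230; print(r.min(),r.max()); q=np.where(m[150:330,288])[0]+150; print(q.min())
E
```

```text
t 25.75 [644.9 128.6  57.8] [-90.1   0.4 177. ] F [-0.9 -0.1  4.3] op 28.1 q [ 0.1   0.71  1.62 -0.    0.81  1.72]
282 356
262
```

>>> {"method": "apply_moves", "body": {"increments": [[[0, 0.2, 0], [0, 0, 0], 2], [[0, 0, 0], [0, 0, 0], 4.5], [[0, 0, 0], [0, 0, 0], 4.5], [[0, 0, 0], [0, 0, 0], 4.5], [[0, 0, 0], [0, 0, 0], 4.5]]}}

```text
t: 26.42
eef_pos: [644.7, 128.5, 55.1]
tcp_rot: [-1.572, 0.006, 3.09]
ft_force: [0.1, 0.0, 0.6]
opening: 0.47
```

>>> {"method": "apply_moves", "body": {"increments": [[[0.2, -2, 0], [0, 0, -0.3], 4.5], [[0, -3, 0], [0, 0, 0], 4.5], [[0, -4, 0], [0, 0, 0], 4.5], [[0, -5, 0], [0, 0, 0], 4.5], [[0, 0, 0], [0, 0, 0], 4.5]]}}

```text
t: 27.05
eef_pos: [642.2, 128.5, 198.0]
tcp_rot: [-1.571, -0.001, 3.09]
ft_force: [0.7, 0.1, -0.3]
opening: 0.476
```

```bash
python3 - <<'E'
from h import *
st(); c=cam('wrist','w13.png')
print([k for k in carts(c,'o',z=74) if 600<k[0]<680])
a=cv2.resize(c['img'][130:350,200:440,::-1],(480,440)); b=cv2.imread('pics/w9.png')[130:350,200:440]
t=cam('scene','s13.png'); u,v=map(int,proj(t,[641,129,74])); s=t['img'][v-40:v+40,u-40:u+40,::-1]
cv2.imwrite('pics/w13c.png',np.hstack([a,cv2.resize(s,(300,440),interpolation=cv2.INTER_CUBIC)]))
plan([(540,-20,260,177),(425,-74.3,130,180)],step=58,opening=6)
E
```

```text
t 27.05 [642.2 128.5 198. ] [-9.00e+01 -1.00e-01  1.77e+02] F [ 0.7  0.1 -0.3] op 45.2 q [0.1  0.55 1.5  0.   1.09 1.72]
[(641.3, 129.3, 177.1, 54, 29, [318.0, 231.0])]
[[[2.33, -1.63, 3.83], [0, 0.0, 0.1], 6], [[2.33, -1.63, 3.83], [0, 0.0, 0.1], 6], [[2.33, -1.64, 3.84], [0, 0.0, 0.1], 6], [[2.33, -1.64, 3.83], [0, 0.0, 0.1], 6], [[2.8, 3.25, 1.5], [0, -0.7, 0.0], 6]]
[[[2.82, 3.26, 1.47], [0, -0.8, 0.0], 6], [[2.83, 3.25, 1.43], [0, -0.7, 0.0], 6], [[2.85, 3.26, 1.4], [0, -0.8, 0.0], 6], [[0, 0, 0], [0, 0, 0], 6], [[0, 0, 0], [0, 0, 0], 6]]
```

View pics/w13c.png

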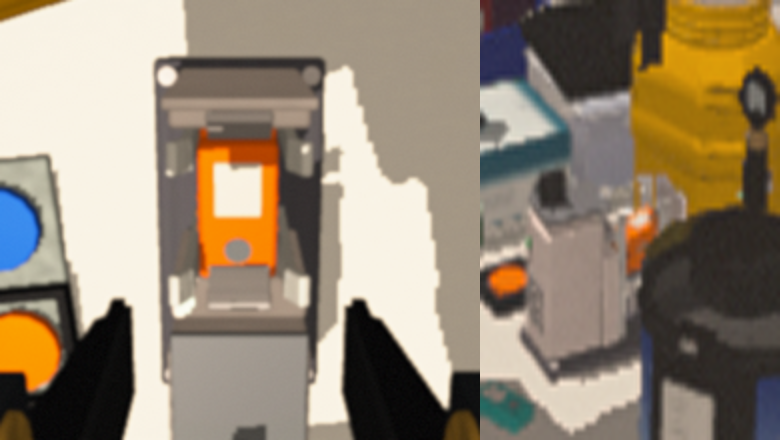

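```bash
python3 - <<'E'
import cv2,numpy as np
a=cv2.imread('pics/w9.png')[165:285,265:375]; b=cv2.imread('pics/w13.png')[165:285,265:375]
r=lambda i:cv2.resize(i,(398,434*1),interpolation=cv2.INTER_CUBIC)
cv2.imwrite('pics/cmp.png',np.hstack([r(a),r(b)]))
E
```

```text
(no output)
```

View pics/cmp.png

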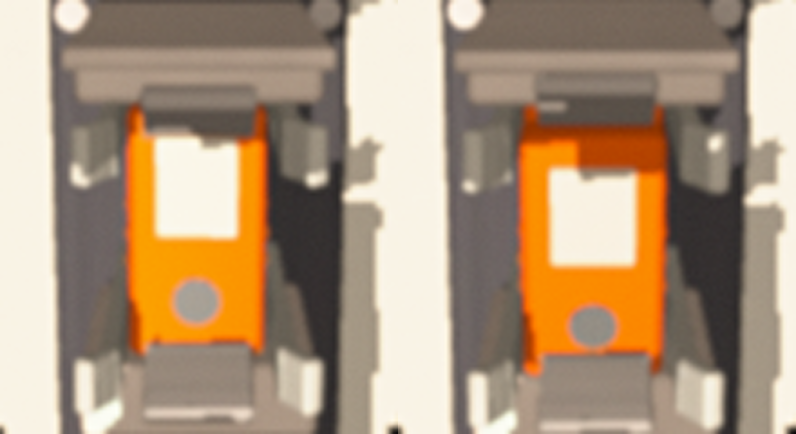

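The right-hand crop (second cartridge) shows a dark end face at the far side (590,130) and the label shifted toward the near end. So the near end is under its lip, but the far end is still riding on the far lip. I'll press the far half down with the fingers closed.

>>> {"method": "apply_moves", "body": {"increments": [[[-0.9, 0, 0], [0, 0, 0], 0], [[0, 0, 0], [0, 0, 0], 0], [[0, 3, 0], [0, 0, 0], 0], [[0, 3, 0], [0, 0, 0], 0], [[0, 2, 0], [0, 0, 0], 0]]}}

```text
t: 27.78
eef_pos: [649.0, 127.5, 108.1]
tcp_rot: [-1.57, -0.012, 3.09]
ft_force: [0.5, 0.4, 0.3]
opening: 0.022
```

```bash
python3 - <<'E'
from h import *
st()
plan([(651.5,128.2,88,177)],opening=0)
E
```

```text
t 27.77 [649.  127.5 108.1] [-89.9  -0.7 177. ] F [0.5 0.4 0.3] op 2.1 q [0.09 0.66 1.56 0.   0.94 1.72]
[[[-0.27, 2.01, -0.08], [-0.1, 0.0, 0.7], 0], [[0, 0, 0], [0, 0, 0], 0], [[0, 0, 0], [0, 0, 0], 0], [[0, 0, 0], [0, 0, 0], 0], [[0, 0, 0], [0, 0, 0], 0]]
```

>>> {"method": "apply_moves", "body": {"increments": [[[-0.2, 0.5, -0.06], [-0.1, 0, 0.6], 0], [[0, 0.5, 0], [0, 0, 0], 0], [[0, 0.5, 0], [0, 0, 0], 0], [[0, 0.4, 0], [0, 0, 0], 0], [[0, 0, 0], [0, 0, 0], 0]]}}

```text
t: 28.4
eef_pos: [650.9, 128.0, 87.2]
tcp_rot: [-1.571, -0.003, 3.09]
ft_force: [-0.4, -0.1, -0.7]
opening: 0.005
```

```bash
python3 - <<'E'
from h import *
st()
E
```

```text
t 28.4 [650.9 128.   87.2] [-90.   -0.2 177. ] F [-0.4 -0.1 -0.7] op 0.5 q [0.09 0.68 1.57 0.   0.89 1.72]
```

Now press to about z=71 in small steps.

>>> {"method": "apply_moves", "body": {"increments": [[[0, 0.4, 0], [0, 0, 0], 0], [[0, 0.4, 0], [0, 0, 0], 0], [[0, 0.3, 0], [0, 0, 0], 0], [[0, 0.3, 0], [0, 0, 0], 0], [[0, 0.2, 0], [0, 0, 0], 0]]}}

```text
t: 29.02
eef_pos: [651.9, 128.1, 71.8]
tcp_rot: [-1.572, 0.0, 3.09]
ft_force: [-1.6, 0.2, 4.6]
opening: 0.002
```

```bash
python3 - <<'E'
from h import *
st()
E
```

```text
t 29.02 [651.9 128.1  71.8] [-90.   0. 177.] F [-1.6  0.2  4.6] op 0.2 q [0.09 0.7  1.58 0.   0.86 1.72]
```

>>> {"method": "apply_moves", "body": {"increments": [[[0, 0.2, 0], [0, 0, 0], 0], [[0, 0, 0], [0, 0, 0], 0], [[0, -3, 0], [0, 0, 0], 0], [[0.5, -4, 0], [0, 0, 0], 3], [[0.4, -5, 0], [0, 0, 0], 4.5]]}}

```text
t: 29.65
eef_pos: [640.7, 128.2, 187.3]
tcp_rot: [-1.57, -0.01, 3.089]
ft_force: [0.1, -0.3, -0.3]
opening: 0.158
```

```bash
python3 - <<'E'
from h import *
st(); c=cam('wrist','w14.png')
print([k for k in carts(c,'o',z=74) if 600<k[0]<680])
a=cv2.imread('pics/w9.png')[165:285,265:375]; b=c['img'][165:285,265:375,::-1]
r=lambda i:cv2.resize(i,(398,434),interpolation=cv2.INTER_CUBIC)
cv2.imwrite('pics/cmp2.png',np.hstack([r(a),r(b)]))
E
```

```text
t 29.65 [640.7 128.2 187.3] [-90.   -0.6 177. ] F [ 0.1 -0.3 -0.3] op 15.0 q [0.1  0.56 1.51 0.   1.08 1.72]
[(641.0, 129.2, 176.2, 55, 29, [318.0, 231.0])]
```

View pics/cmp2.png

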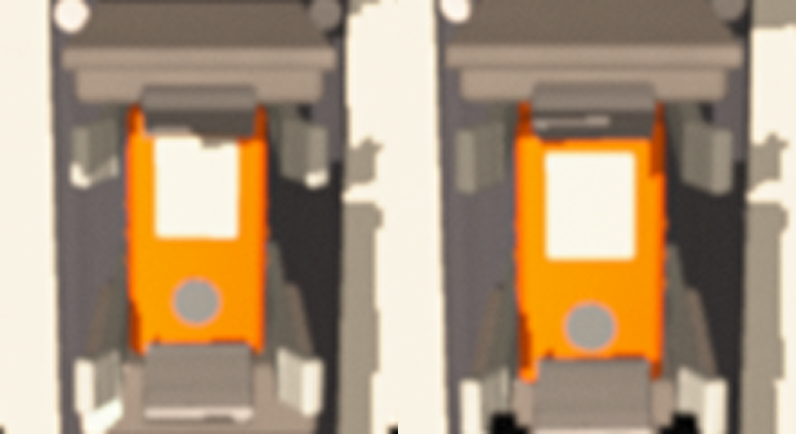

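Far end is now under its lip (label edge 152, lip to 138, no end face visible). I'll press the near half too and read the contact height, to be sure it sits flat.

>>> {"method": "apply_moves", "body": {"increments": [[[0.5, 0, 0], [0, 0, 0.5], 0], [[0.2, 3, 0], [0, 0, 0], 0], [[0, 3, 0], [0, 0, 0], 0], [[0, 2, 0], [0, 0, 0], 0], [[0, 0, 0], [0, 0, 0], 0]]}}

```text
t: 30.32
eef_pos: [633.2, 129.0, 109.4]
tcp_rot: [-1.571, 0.005, 3.09]
ft_force: [0.3, 0.2, -0.7]
opening: 0.005
```

```bash
python3 - <<'E'
from h import *
st()
plan([(634,128.9,78,177)],opening=0,step=8)
E
```

```text
t 30.32 [633.2 129.  109.4] [-90.    0.3 177. ] F [ 0.3  0.2 -0.7] op 0.4 q [ 0.1   0.63  1.61 -0.    0.89  1.72]
[[[-0.02, 0.78, 0.0], [0.0, 0.0, -0.1], 0], [[-0.01, 0.79, 0.0], [0.0, 0.0, -0.1], 0], [[-0.02, 0.78, 0.0], [0.0, 0.0, -0.1], 0], [[-0.02, 0.79, 0.01], [0.0, 0.0, 0], 0], [[0, 0, 0], [0, 0, 0], 0]]
```

>>> {"method": "apply_moves", "body": {"increments": [[[0, 0.8, 0], [0, 0, -0.1], 0], [[0, 0.8, 0], [0, 0, -0.1], 0], [[0, 0.8, 0], [0, 0, 0], 0], [[0, 0.9, 0], [0, 0, 0], 0], [[0, 0, 0], [0, 0, 0], 0]]}}

```text
t: 30.95
eef_pos: [633.5, 129.1, 75.0]
tcp_rot: [-1.571, 0.003, 3.09]
ft_force: [0.5, -0.3, 0.7]
opening: 0.003
```

>>> {"method": "apply_moves", "body": {"increments": [[[0, 0.1, 0], [0, 0, 0], 0], [[0, 0.1, 0], [0, 0, 0], 0], [[0, 0.1, 0], [0, 0, 0], 0], [[0, 0.1, 0], [0, 0, 0], 0], [[0, 0.1, 0], [0, 0, 0], 0]]}}

```text
t: 31.58
eef_pos: [633.7, 129.1, 71.4]
tcp_rot: [-1.571, 0.004, 3.09]
ft_force: [-1.9, -0.3, 4.6]
opening: 0.006
```

```bash
python3 - <<'E'
from h import *
st()
E
```

```text
t 31.57 [633.7 129.1  71.4] [-90.    0.2 177. ] F [-1.9 -0.3  4.6] op 0.5 q [ 0.1   0.68  1.63 -0.    0.82  1.72]
```

No contact at z = 75, and only the follower's 4.6 N at 71.4, so it is flat under both lips. Now the blue ones.

>>> {"method": "apply_moves", "body": {"increments": [[[0, -4, 0], [0, 0, 0], 0.5], [[0, -5.5, 0], [0, 0, 0], 3], [[0, -4, 0], [0, 0, 0], 6], [[3.9, 0, 3.5], [0, 0, 0], 6], [[3.9, 0, 3.8], [0, -0.7, 0], 6]]}}

```text
t: 32.2
eef_pos: [551.9, 60.3, 207.6]
tcp_rot: [-1.571, 0.005, 3.105]
ft_force: [0.5, -0.3, -0.3]
opening: 0.414
```

```bash
python3 - <<'E'
from h import *
st()
plan([(417,-74.3,130,180)],step=58,opening=6)
E
```

```text
t 32.2 [551.9  60.3 207.6] [-90.    0.3 177.9] F [ 0.5 -0.3 -0.3] op 39.3 q [-0.01  0.4   1.74  0.    1.    1.6 ]
[[[3.26, 1.92, 3.49], [0.0, -0.5, -0.1], 6], [[3.28, 1.93, 3.46], [0.0, -0.5, -0.1], 6], [[3.31, 1.94, 3.43], [0.0, -0.5, 0], 6], [[3.34, 1.93, 3.39], [0.0, -0.6, -0.1], 6], [[0, 0, 0], [0, 0, 0], 6]]
```

>>> {"method": "apply_moves", "body": {"increments": [[[3.3, 1.5, 3.4], [0, -0.5, -0.1], 6], [[3.3, 2, 3.4], [0, -0.5, -0.1], 6], [[3.3, 2, 3.4], [0, -0.5, 0], 6], [[3, 2, 3], [0, -0.5, 0], 6], [[0, 0, 0], [0, 0, 0], 6]]}}

```text
t: 32.83
eef_pos: [414.9, -73.3, 130.4]
tcp_rot: [-1.571, 0.005, 3.139]
ft_force: [0.7, 0.8, 0.1]
opening: 0.631
```

```bash
python3 - <<'E'
from h import *
st(); c=cam('wrist','w15.png')
b=[k for k in carts(c,'b') if abs(k[4]-28)<6]; print(b)
x,y,a=min(b,key=lambda k:abs(k[1]+74))[:3]
a=a if a>90 else a+180
plan([(x,y,35,a),(x,y,3,a)],step=55,opening=5.5)
E
```

```text
t 32.83 [414.9 -73.3 130.4] [-90.    0.3 179.9] F [0.7 0.8 0.1] op 59.9 q [-0.33  0.33  2.14  0.    0.67  1.24]
[(414.1, -111.9, 174.7, 51, 28, [375.0, 234.0]), (423.1, -222.2, 1.3, 51, 30, [535.0, 221.0])]
[[[0.14, 4.8, 1.94], [0, 2.6, -0.2], 5.5], [[0.04, 4.8, 1.95], [0, 2.6, -0.2], 5.5], [[0.0, 3.2, 0.0], [0, 0.0, 0], 5.5], [[0, 0, 0], [0, 0, 0], 5.5], [[0, 0, 0], [0, 0, 0], 5.5]]
```

The blue one was knocked aside: it is now at (414,-112) with its long axis at 174.7°. I'll go to it there.

>>> {"method": "apply_moves", "body": {"increments": [[[0.1, 4.5, 1.9], [0, 2.6, -0.2], 5.5], [[0, 4.5, 1.9], [0, 2.6, -0.2], 5.5], [[0, 2.7, 0], [0, 0, 0], 5.5], [[0, 0, 0], [0, 0, 0], 5.5], [[0, 0, 0], [0, 0, 0], 5.5]]}}

```text
t: 33.5
eef_pos: [422.8, -111.6, 13.5]
tcp_rot: [-1.567, 0.011, 3.049]
ft_force: [0.5, 0.5, 0.4]
opening: 0.581
```

```bash
python3 - <<'E'
from h import *
st(); c=cam('wrist'); print([k for k in carts(c,'b') if abs(k[4]-28)<9])
plan([(414.1,-111.9,2,174.7)],opening=5.5)
E
```

```text
t 33.5 [ 422.8 -111.6   13.5] [-89.8   0.6 174.7] F [0.5 0.5 0.4] op 55.2 q [-0.41  0.59  2.2   0.    0.35  1.25]
[(419.8, -113.3, 174.7, 43, 27, [324.0, 308.0]), (423.6, -221.8, 1.1, 53, 31, [578.0, 272.0])]
[[[0.88, 1.16, 0.11], [-0.2, 0.0, -0.7], 5.5], [[0, 0, 0], [0, 0, 0], 5.5], [[0, 0, 0], [0, 0, 0], 5.5], [[0, 0, 0], [0, 0, 0], 5.5], [[0, 0, 0], [0, 0, 0], 5.5]]
```

>>> {"method": "apply_moves", "body": {"increments": [[[0.8, 0.5, 0.1], [-0.2, 0, -0.6], 5.5], [[0, 0.4, 0], [0, 0, 0], 5.5], [[0, 0.1, 0], [0, 0, 0], 5.5], [[0, 0, 0], [0, 0, 0], 2], [[0, 0, 0], [0, 0, 0], 2]]}}

```text
t: 34.17
eef_pos: [415.5, -111.9, 5.1]
tcp_rot: [-1.57, 0.004, 3.05]
ft_force: [1.0, -0.3, 0.1]
opening: 0.422
```

>>> {"method": "apply_moves", "body": {"increments": [[[0, 0, 0], [0, 0, 0], 2], [[0, 0, 0], [0, 0, 0], 2], [[0, 0, 0], [0, 0, 0], 2], [[0, -3, 0], [0, 0, 0], 2], [[0, -4, 0], [0, 0, 0], 2]]}}

```text
t: 34.8
eef_pos: [414.1, -111.4, 74.6]
tcp_rot: [-1.571, -0.001, 3.05]
ft_force: [0.3, -0.7, 0.6]
opening: 0.29
```

```bash
python3 - <<'E'
from h import *
st(); 
plan([(430,-315,110,180)],step=50,opening=2)
c=cam('top'); cv2.imwrite('pics/tray.png',c['img'])
c=cam('wrist','w16.png'); print(net(c,'return_tray'))
E
```

```text
t 34.8 [ 414.1 -111.4   74.6] [-9.000e+01 -1.000e-01  1.748e+02] F [ 0.3 -0.7  0.6] op 27.5 q [-0.42  0.45  2.17  0.    0.52  1.24]
[[[-0.69, -0.71, 4.03], [0.0, -1.0, 0.0], 2], [[-0.62, -0.71, 4.04], [0.0, -1.1, 0.0], 2], [[-0.54, -0.71, 4.05], [0.0, -1.0, 0.0], 2], [[-0.47, -0.71, 4.05], [0.0, -1.1, 0.0], 2], [[-0.39, -0.71, 4.06], [0.0, -1.0, 0.0], 2]]
[]
```

>>> {"method": "apply_moves", "body": {"increments": [[[-0.9, -0.5, 4.4], [0, -1, 0], 2], [[-0.8, -0.3, 4.4], [0, -1, 0], 2], [[-0.7, -0.3, 4.4], [0, -1, 0], 2], [[-0.6, 0, 4.4], [0, -1, 0], 2], [[-0.6, 0, 4.4], [0, -1, 0], 2]]}}

```text
t: 35.58
eef_pos: [438.2, -336.7, 81.7]
tcp_rot: [-1.573, -0.001, -3.139]
ft_force: [0.8, 0.3, -0.0]
opening: 0.286
```

```bash
python3 - <<'E'
from h import *
st(); c=cam('wrist','w17.png'); print(net(c,'return_tray'),carts(c,'b',z=readout.state()['eef_pos'][2]+8))
plan([(447,-341,50,180)],step=50,opening=2)
E
```

```text
t 35.58 [ 438.2 -336.7   81.7] [ -90.2   -0.  -179.8] F [ 0.8  0.3 -0. ] op 27.2 q [-0.78  0.56  1.87  0.    0.71  0.79]
[] [(442.0, -336.4, 0.3, 45, 28, [319.0, 304.0]), (453.1, -262.8, 0.7, 35, 20, [137.0, 275.0])]
[[[-0.84, 3.15, 0.2], [0.1, 0.0, 0], 2], [[0, 0, 0], [0, 0, 0], 2], [[0, 0, 0], [0, 0, 0], 2], [[0, 0, 0], [0, 0, 0], 2], [[0, 0, 0], [0, 0, 0], 2]]
```

View pics/w17.png

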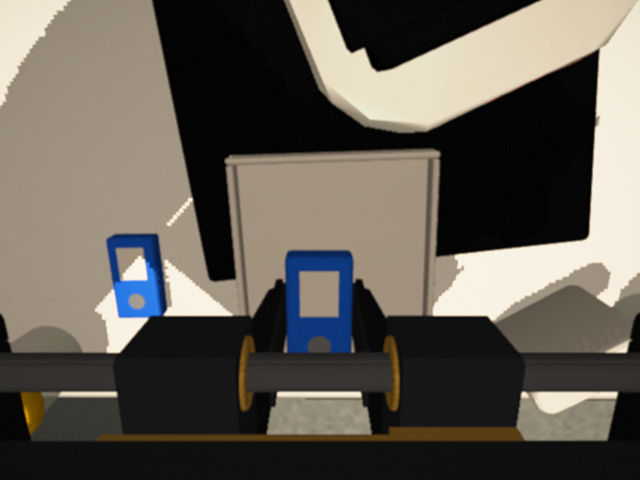

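```bash
python3 - <<'E'
from h import *
c=cam('wrist')
for q in [(228,157),(439,152),(245,310),(432,310)]: print(ray(c,*q,17))
E
```

```text
[ 495.45559342 -289.36060505   17.        ]
[ 498.20857121 -403.11659803   17.        ]
[ 405.30079108 -294.36159245   17.        ]
[ 405.4930105 -406.1312076   17.       ]
```

>>> {"method": "apply_moves", "body": {"increments": [[[-0.9, 3, 0.2], [0.1, 0, 0], 2], [[0, 2, 0], [0, 0, 0], 2], [[0, 1.5, 0], [0, 0, 0], 2], [[0, 0, 0], [0, 0, 0], 2], [[0, 0, 0], [0, 0, 0], 2]]}}

```text
t: 36.35
eef_pos: [445.9, -333.8, 12.2]
tcp_rot: [-1.575, -0.004, -3.14]
ft_force: [0.2, -0.5, -0.2]
opening: 0.291
```

```bash
python3 - <<'E'
from h import *
st()
E
```

```text
t 36.35 [ 445.9 -333.8   12.2] [ -90.3   -0.2 -179.9] F [ 0.2 -0.5 -0.2] op 27.7 q [-0.76  0.68  1.89  0.    0.58  0.81]
```

>>> {"method": "apply_moves", "body": {"increments": [[[0, 0.3, 0.3], [0, 0, 0], 2], [[0, 0, 0], [0, 0, 0], 3.8], [[0, 0, 0], [0, 0, 0], 3.8], [[0, -4, 0], [0, 0, 0], 3.8], [[0, -5, 0], [0, 0, 0], 3.8]]}}

```text
t: 36.98
eef_pos: [445.5, -336.3, 100.8]
tcp_rot: [-1.578, -0.007, -3.141]
ft_force: [-0.4, 0.6, 0.5]
opening: 0.404
```

```bash
python3 - <<'E'
from h import *
st(); c=cam('wrist','w18.png'); print(carts(c,'b',z=16),carts(c,'b'))
plan([(415,-222,125,-179)],step=55,opening=6)
E
```

```text
t 36.98 [ 445.5 -336.3  100.8] [ -90.4   -0.4 -179.9] F [-0.4  0.6  0.5] op 38.4 q [-0.77  0.54  1.83  0.    0.78  0.8 ]
[(425.4, -228.8, 1.0, 51, 29, [152.0, 274.0]), (444.3, -335.9, 179.3, 52, 27, [320.0, 247.0])] [(423.8, -227.1, 1.0, 52, 30, [152.0, 274.0]), (443.0, -335.9, 179.3, 53, 28, [320.0, 247.0])]
[[[1.07, -0.59, -3.87], [0.0, -0.3, 0.0], 6], [[1.05, -0.59, -3.87], [0.1, -0.3, 0.0], 6], [[1.04, -0.6, -3.87], [0.0, -0.3, 0.0], 6], [[0, 0, 0], [0, 0, 0], 6], [[0, 0, 0], [0, 0, 0], 6]]
```

>>> {"method": "apply_moves", "body": {"increments": [[[1.1, -0.6, -3.8], [0.1, -0.3, 0.1], 6], [[1, -0.6, -3.8], [0.1, -0.3, 0.1], 6], [[1, -0.6, -3.7], [0.1, -0.3, 0.1], 6], [[0, 0, 0], [0, 0, 0], 6], [[0, 0, 0], [0, 0, 0], 6]]}}

```text
t: 37.65
eef_pos: [415.8, -224.2, 127.7]
tcp_rot: [-1.562, 0.011, -3.125]
ft_force: [-0.2, 0.0, -0.1]
opening: 0.629
```

```bash
python3 - <<'E'
from h import *
st(); c=cam('wrist','w19.png')
b=[k for k in carts(c,'b') if abs(k[4]-28)<6]; print(b)
x,y,a=min(b,key=lambda k:abs(k[1]+222))[:3]
a=a if a>90 else a+180
plan([(x,y,35,a),(x,y,5,a)],step=55,opening=5.5)
E
```

```text
t 37.65 [ 415.8 -224.2  127.7] [ -89.5    0.6 -179.1] F [-0.2  0.  -0.1] op 59.7 q [-0.63  0.4   2.03 -0.    0.7   0.92]
[(422.8, -225.0, 0.3, 51, 27, [319.0, 225.0]), (443.1, -336.0, 0.0, 52, 30, [484.0, 197.0])]
[[[-0.31, 4.63, 0.0], [-0.3, 0.3, -0.3], 5.5], [[-0.33, 4.64, 0.03], [-0.2, 0.3, -0.3], 5.5], [[0, 3.0, 0.0], [0, 0.0, 0], 5.5], [[0, 0, 0], [0, 0, 0], 5.5], [[0, 0, 0], [0, 0, 0], 5.5]]
```

>>> {"method": "apply_moves", "body": {"increments": [[[-0.2, 4.5, 0], [-0.3, 0.3, -0.3], 5.5], [[-0.2, 4.5, 0], [-0.2, 0.3, -0.3], 5.5], [[0, 2.7, 0], [0, 0, 0], 5.5], [[0, 0, 0], [0, 0, 0], 5.5], [[0, 0, 0], [0, 0, 0], 5.5]]}}

```text
t: 38.33
eef_pos: [422.8, -229.8, 7.2]
tcp_rot: [-1.568, 0.003, -3.141]
ft_force: [-0.7, 0.0, 0.2]
opening: 0.579
```

```bash
python3 - <<'E'
from h import *
st()
plan([(422.8,-225,2.5,-179.7)],opening=5.5)
E
```

```text
t 38.33 [ 422.8 -229.8    7.2] [ -89.9    0.2 -179.9] F [-0.7  0.   0.2] op 55.0 q [-0.64  0.63  2.09 -0.    0.42  0.94]
[[[0.0, 0.47, -0.48], [-0.1, -0.2, -0.2], 5.5], [[0, 0, 0], [0, 0, 0], 5.5], [[0, 0, 0], [0, 0, 0], 5.5], [[0, 0, 0], [0, 0, 0], 5.5], [[0, 0, 0], [0, 0, 0], 5.5]]
```

>>> {"method": "apply_moves", "body": {"increments": [[[0, 0.3, -0.45], [-0.1, -0.2, -0.2], 5.5], [[0, 0.1, 0], [0, 0, 0], 5.5], [[0, 0, 0], [0, 0, 0], 2], [[0, 0, 0], [0, 0, 0], 2], [[0, 0, 0], [0, 0, 0], 2]]}}

```text
t: 38.95
eef_pos: [424.0, -226.0, 5.7]
tcp_rot: [-1.567, 0.003, -3.137]
ft_force: [0.6, 1.0, -0.1]
opening: 0.319
```

>>> {"method": "apply_moves", "body": {"increments": [[[0, 0, 0], [0, 0, 0], 2], [[0, 0, 0], [0, 0, 0], 2], [[0, 0, 0], [0, 0, 0], 2], [[0, -4, 0], [0, 0, 0], 2], [[0, -4, 0], [0, 0, 0], 2]]}}

```text
t: 39.58
eef_pos: [422.6, -225.0, 85.1]
tcp_rot: [-1.571, -0.002, -3.137]
ft_force: [0.6, 0.0, -0.4]
opening: 0.29
```

```bash
python3 - <<'E'
from h import *
st()
plan([(393,-365,70,180)],step=50,opening=2)
E
```

```text
t 39.58 [ 422.6 -225.    85.1] [-9.000e+01 -1.000e-01 -1.797e+02] F [ 0.6  0.  -0.4] op 27.6 q [-0.63  0.48  2.04 -0.    0.62  0.94]
[[[1.01, 0.5, 4.66], [0.0, 0.1, 0.0], 2], [[1.0, 0.5, 4.66], [0.0, 0.1, 0.1], 2], [[0.99, 0.51, 4.67], [0.0, 0.1, 0.0], 2], [[0, 0, 0], [0, 0, 0], 2], [[0, 0, 0], [0, 0, 0], 2]]
```

>>> {"method": "apply_moves", "body": {"increments": [[[1, 0, 4.6], [0, 0.1, 0], 2], [[1, 0, 4.6], [0, 0.1, 0], 2], [[1, 0.5, 4.5], [0, 0.1, 0], 2], [[0, 1, 0], [0, 0, 0], 2], [[0, 0, 0], [0, 0, 0], 2]]}}

```text
t: 40.2
eef_pos: [393.2, -366.1, 73.0]
tcp_rot: [-1.567, 0.002, -3.141]
ft_force: [-0.0, 0.3, -0.0]
opening: 0.289
```

```bash
python3 - <<'E'
from h import *
st(); c=cam('wrist','w20.png'); print(carts(c,'b',z=readout.state()['eef_pos'][2]+10))
plan([(394,-365,13,180)],step=35,opening=2)
E
```

```text
t 40.2 [ 393.2 -366.1   73. ] [-8.980e+01  1.000e-01 -1.799e+02] F [-0.   0.3 -0. ] op 27.4 q [-0.87  0.56  1.91 -0.    0.66  0.7 ]
[(398.4, -365.6, 0.0, 45, 27, [319.0, 304.0]), (451.4, -344.8, 0.1, 36, 20, [262.0, 169.0])]
[[[-0.01, 3.03, -0.07], [-0.1, 0.0, -0.1], 2], [[-0.02, 3.02, -0.07], [-0.1, 0.1, -0.1], 2], [[0, 0, 0], [0, 0, 0], 2], [[0, 0, 0], [0, 0, 0], 2], [[0, 0, 0], [0, 0, 0], 2]]
```

>>> {"method": "apply_moves", "body": {"increments": [[[0, 2.8, 0], [-0.1, 0, -0.1], 2], [[0, 2.7, 0], [-0.1, 0, -0.1], 2], [[0, 0.3, 0], [0, 0, 0], 2], [[0, 0, 0], [0, 0, 0], 2], [[0, 0, 0], [0, 0, 0], 2]]}}

```text
t: 40.88
eef_pos: [396.0, -363.5, 17.2]
tcp_rot: [-1.568, 0.001, -3.135]
ft_force: [0.4, 0.1, 0.2]
opening: 0.291
```

```bash
python3 - <<'E'
from h import *
st()
E
```

```text
t 40.88 [ 396.  -363.5   17.2] [-8.990e+01  1.000e-01 -1.796e+02] F [0.4 0.1 0.2] op 27.6 q [-0.87  0.65  1.94 -0.    0.54  0.7 ]
```

>>> {"method": "apply_moves", "body": {"increments": [[[0.4, 0, 0.3], [0, 0, 0], 2], [[0, 0.4, 0], [0, 0, 0], 2], [[0, 0.1, 0], [0, 0, 0], 2], [[0, 0, 0], [0, 0, 0], 3.6], [[0, 0, 0], [0, 0, 0], 3.6]]}}

```text
t: 41.5
eef_pos: [392.0, -367.3, 13.4]
tcp_rot: [-1.566, 0.003, -3.135]
ft_force: [-0.0, -0.3, -0.0]
opening: 0.374
```

>>> {"method": "apply_moves", "body": {"increments": [[[0, 0, 0], [0, 0, 0], 3.6], [[0, -4, 0], [0, 0, 0], 3.6], [[0, -5.5, 0], [0, 0, 0], 3.6], [[-2, -5.5, -4], [0, 0.5, 0], 3.6], [[-2, -3, -4], [0, 0.5, 0], 3.6]]}}

```text
t: 42.12
eef_pos: [428.7, -291.2, 189.3]
tcp_rot: [-1.57, -0.0, 3.126]
ft_force: [0.9, 0.1, -0.9]
opening: 0.383
```

```bash
python3 - <<'E'
from h import *
st(); c=cam('wrist','w21.png'); print(carts(c,'b',z=16))
t=cam('top'); print(net(t,'orange_1'),net(t,'blue_1'),carts(t,'o'),carts(t,'b'))
plan([(500,-60,280,178),(553,133,200,177)],step=58,opening=5)
E
```

```text
t 42.12 [ 428.7 -291.2  189.3] [-90.   -0.  179.1] F [ 0.9  0.1 -0.9] op 36.4 q [-0.72  0.37  1.85 -0.    0.92  0.86]
[(390.5, -366.0, 1.6, 53, 28, [409.0, 258.0]), (443.8, -334.9, 179.1, 51, 28, [373.0, 196.0])]
[(0.72, array([640., 127.,  67.])), (0.61, array([509., 569.,   1.])), (0.45, array([480.,  81.,   3.]))] [(0.63, array([ 817., -269.,    9.])), (0.25, array([ 595., -206.,   -2.]))] [(832.7, 231.6, 91.1, 66, 65, [256.0, 165.0])] []
[[[-1.37, -1.85, -4.64], [0.0, 0.3, 0.0], 5], [[-1.35, -1.85, -4.65], [0.0, 0.2, 0.0], 5], [[-1.33, -1.85, -4.65], [0.0, 0.3, 0.0], 5], [[-1.3, -1.86, -4.66], [0.0, 0.2, 0.0], 5], [[-1.29, -1.85, -4.66], [0.0, 0.3, 0.1], 5]]
[[[-1.15, 2.0, -4.87], [0.0, 0.2, 0], 5], [[-1.14, 2.0, -4.87], [0.0, 0.3, 0], 5], [[-1.11, 2.0, -4.88], [0.0, 0.2, 0], 5], [[-1.1, 2.0, -4.88], [0.0, 0.3, 0], 5], [[0, 0, 0], [0, 0, 0], 5]]
```

>>> {"method": "apply_moves", "body": {"increments": [[[-1.2, -1.8, -4.6], [0, 0.3, 0], 5], [[-1.2, -1.8, -4.6], [0, 0.3, 0], 5], [[-1.2, -1.8, -4.6], [0, 0.3, 0], 5], [[-1.2, -1.8, -4.6], [0, 0.3, 0], 5], [[-1.2, -1.8, -4.6], [0, 0.3, 0], 5]]}}

```text
t: 42.95
eef_pos: [493.8, -63.1, 273.0]
tcp_rot: [-1.575, -0.012, 3.092]
ft_force: [1.4, -0.2, -0.9]
opening: 0.526
```

>>> {"method": "apply_moves", "body": {"increments": [[[-1.1, 1.5, -4.7], [0, 0.2, 0], 5], [[-1.1, 2, -4.7], [0, 0.2, 0], 5], [[-1.1, 2, -4.7], [0, 0.2, 0], 5], [[-0.7, 2, -3.5], [0, 0.2, 0], 5], [[0, 0, 0], [0, 0, 0], 5]]}}

```text
t: 43.58
eef_pos: [544.7, 113.6, 190.6]
tcp_rot: [-1.573, -0.019, 3.076]
ft_force: [-0.6, -0.6, -0.2]
opening: 0.529
```

```bash
python3 - <<'E'
from h import *
st(); c=cam('wrist','w22.png'); print(net(c,'gate_grip'),net(c,'magazine_mouth'))
plan([(556,133,145,177),(556,133,114,177)],step=58,opening=5)
E
```

```text
t 43.58 [544.7 113.6 190.6] [-90.1  -1.1 176.2] F [-0.6 -0.6 -0.2] op 50.3 q [0.08 0.43 1.75 0.01 0.99 1.72]
[(0.75, array([637., 128.,  68.])), (0.66, array([555., 133., 118.]))] []
[[[-1.01, 4.8, -2.2], [0.1, -0.9, 0.9], 5], [[0.0, 3.1, 0.0], [0.0, 0, 0], 5], [[0, 0, 0], [0, 0, 0], 5], [[0, 0, 0], [0, 0, 0], 5], [[0, 0, 0], [0, 0, 0], 5]]
```

>>> {"method": "apply_moves", "body": {"increments": [[[-1, 0, -2], [0.1, -0.6, 0.9], 5], [[0, 2, 0], [0, 0, 0], 5], [[0, 3, 0], [0, 0, 0], 5], [[0, 2, 0], [0, 0, 0], 5], [[0, 0, 0], [0, 0, 0], 5]]}}

```text
t: 44.35
eef_pos: [561.3, 130.5, 124.4]
tcp_rot: [-1.573, 0.011, 3.08]
ft_force: [-0.5, 0.1, 0.2]
opening: 0.526
```

```bash
python3 - <<'E'
from h import *
st()
plan([(556,133,114,177)],step=58,opening=5)
E
```

```text
t 44.35 [561.3 130.5 124.4] [-90.1   0.6 176.5] F [-0.5  0.1  0.2] op 49.9 q [ 0.11  0.53  1.78 -0.    0.82  1.75]
[[[0.55, 1.04, -0.22], [0.1, -0.5, -0.6], 5], [[0, 0, 0], [0, 0, 0], 5], [[0, 0, 0], [0, 0, 0], 5], [[0, 0, 0], [0, 0, 0], 5], [[0, 0, 0], [0, 0, 0], 5]]
```

>>> {"method": "apply_moves", "body": {"increments": [[[0.4, 0.7, -0.2], [0.1, -0.5, -0.6], 5], [[0, 0.1, 0], [0, 0, 0], 3], [[0, 0, 0], [0, 0, 0], 0.5], [[0, 0, 0], [0, 0, 0], 0.5], [[0, 0, 0], [0, 0, 0], 0.5]]}}

```text
t: 44.98
eef_pos: [558.9, 133.2, 119.0]
tcp_rot: [-1.572, 0.005, 3.089]
ft_force: [0.4, 0.1, 0.6]
opening: 0.159
```

>>> {"method": "apply_moves", "body": {"increments": [[[-1.3, 0, 0], [0, 0, 0], 0.5], [[-1.5, 0, 0], [0, 0, 0], 0.5], [[-1.5, 0, 0], [0, 0, 0], 0.5], [[-1.5, 0, 0], [0, 0, 0], 0.5], [[-1, 0, 0], [0, 0, 0], 0.5]]}}

```text
t: 45.6
eef_pos: [628.8, 128.9, 118.9]
tcp_rot: [-1.571, -0.0, 3.089]
ft_force: [-37.2, 0.8, 18.1]
opening: 0.127
```

```bash
python3 - <<'E'
from h import *
st()
E
```

```text
t 45.6 [628.8 128.9 118.9] [-90.  -0. 177.] F [-37.2   0.8  18.1] op 12.1 q [ 0.1   0.62  1.61 -0.    0.92  1.72]
```

The gate is on its end stop (37 N). Release, retreat and check.

>>> {"method": "apply_moves", "body": {"increments": [[[0, 0, 0], [0, 0, 0], 4.5], [[0, 0, 0], [0, 0, 0], 4.5], [[0, 0, 0], [0, 0, 0], 4.5], [[0, -4, 0], [0, 0, 0], 4.5], [[0, -5, 0], [0, 0, 0], 4.5]]}}

```text
t: 46.22
eef_pos: [628.7, 128.9, 207.2]
tcp_rot: [-1.57, -0.006, 3.089]
ft_force: [0.4, 1.1, -0.1]
opening: 0.468
```

>>> {"method": "apply_moves", "body": {"increments": [[[0.5, -4, 0.5], [0, 0, 0], 4.5], [[1, -4, 1], [0, 0, 0], 4.5], [[1, -3, 1], [0, 0, 0], 4.5], [[0, 0, 0], [0, 0, 0], 4.5], [[0, 0, 0], [0, 0, 0], 4.5]]}}

```text
t: 46.85
eef_pos: [602.6, 105.2, 324.3]
tcp_rot: [-1.571, 0.002, 3.089]
ft_force: [0.3, -0.5, -0.7]
opening: 0.474
```

```bash
python3 - <<'E'
from h import *
st(); c=cam('wrist','w23.png'); print(net(c,'gate_grip'),carts(c,'o',z=60),carts(c,'b'))
u,v=map(int,proj(c,[620,129,107])); a=c['img'][max(v-80,0):v+90,u-80:u+80,::-1]; print(max(v-80,0),u-80)
t=cam('top','t23.png'); u,v=map(int,proj(t,[440,-130,0]))
b=t['img'][v-60:v+30,u-120:u+120,::-1]
cv2.imwrite('pics/fin.png',np.hstack([cv2.resize(a,(320,340),interpolation=cv2.INTER_CUBIC),cv2.resize(b,(480,340),interpolation=cv2.INTER_CUBIC)]))
E
```

```text
t 46.85 [602.6 105.2 324.3] [-9.00e+01  1.00e-01  1.77e+02] F [ 0.3 -0.5 -0.7] op 45.0 q [0.06 0.39 1.44 0.   1.32 1.69]
[(0.96, array([623., 131., 118.])), (0.55, array([563., 235.,   3.]))] [(572.3, 219.8, 130.6, 35, 33, [211.0, 231.0]), (645.0, -199.2, 11.1, 51, 12, [624.0, 140.0]), (789.9, 268.1, 87.0, 45, 5, [130.0, 2.0])] [(618.8, 235.8, 130.3, 37, 35, [203.0, 181.0])]
108 212
```

```bash
python3 - <<'E'
from h import *
c=cam('top')
for t in ['tape_roll','specimen_pot','bench_timer','bottle_rinse']: print(t,net(c,t)[:1])
print(env.job_done()); st()
E
```

```text
tape_roll [(0.59, array([ 392., -476.,   -2.]))]
specimen_pot [(0.66, array([ 426., -349.,    2.]))]
bench_timer [(0.75, array([ 391., -476.,    1.]))]
bottle_rinse [(0.57, array([ 597., -207.,   -2.]))]
the job is handed in; nothing more can be done
None
the job is handed in; nothing more can be done
```

I handed the job in at about 47 s of robot time. The framed disc was orange. I opened the gate, pressed both orange cartridges into the magazine, put both blue ones in the white tray, and slid the gate shut.

**Magazine:** The second cartridge at first caught on the far lip. I pressed it down with closed fingers. It then showed flat under both lips, with nothing above z = 75 mm and only the follower's 4.6 N pushing back. The first one went in without trouble.

**Tray:** Both blue cartridges lie flat at about (390, -366) and (444, -335). One had been knocked aside before I picked it up, so I found it again first.

**Gate:** It came back against its end stop after about 70 mm of travel, pushed with 37 N. The grip then read within a few mm of its shut position.

**Checks that fell short:**
- I had used up the picture limit by then, so the final state was checked by measurement only, not by eye.
- In the last network check the bottle and timer read where they started. The tape roll and specimen pot answers landed on the timer and the tray, so that check says nothing about those two. I never worked against either of them.

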